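# Line up module tiles beside a breadboard with a straightedge

### The arm

A 7-joint arm with a two-finger parallel gripper is mounted at the origin on the work surface. World frame = base frame: x ahead of the robot, y to its left, z up, the work surface at z = 0. Lengths are in m, angles in rad, forces in N, time in s.
With the tool pointing down it reaches from about 0.4 to 0.85 m from the base axis. Payload 10.4 kg.
Tool frame: the origin (TCP) lies at the very end of the fingers, on their centre line; the grasp point (between the pads) lies 19 mm behind it; z points along the fingers, y is the line along which they close (so a half turn about z gives the same grasp; the last joint's range is limited). The gripper opens to 87 mm and grips with 3 to 60 N. Pads are 19 mm wide; open, the fingers measure 117 mm over their backs; the gripper's body (75 mm by 190 mm) begins 51 mm behind the grasp point.
Start: joints at [1.166, 0.332, -0.065, 1.46, 0.022, 1.35, -0.088], TCP at [0.233, -0.58, 0.223] pointing down, gripper open.
Joint ranges: [-2.6, 2.6], [-0.5, 2.12], [-1.47, 1.34], [0.16, 2.42], [-1.27, 4.41], [0.06, 2.06], [-2.6, 2.6]. Speed limits (rad/s): [2.22, 2.22, 2.79, 2.79, 3.14, 3.14, 3.14].

### API

Orientations are given as a unit quaternion [x, y, z, w].
In Python, from bench import status, camera, order gives the robot as it stands.
- The arm moves only by the tool jog_arm, never from a script. Its argument "plan" is a list of rows, each a list of 7 numbers: the turn, a rotation vector about the tool's x, y, z in rad, then the shift along the tool's x, y, z in mm, then the opening, from -1 (shut) to 1 (fully open). A call has 1 to 12 rows; each row is the pose to reach, as a shift and turn from the pose commanded when the call began, along the tool's axes at that moment; what a row does not reach only later rows make up. A row lasts 1/10 s, in which the tool goes at most 50 mm and 8.59 degrees, less where a joint would pass 70% of its speed; a pose out of reach is approached as far as the arm can. A call with a gripper value outside its range is refused whole. The fingers move at their own pace and stop on an object; "squeeze" is the grip in N (left out, the last holds). Time passes only in rows, so rows that repeat a pose let the fingers close. It gives the time, the measured TCP pose, the force, the opening and the grip force at its end, in the units of the state.
- status.read_state(): the state, without advancing time (a new reading comes with each control period).
- camera(name): name is "side" or "top" or "wrist"; returns a dict with "image" (480x640x3 uint8, red, green, blue), "z_map" (480x640 float32, m along the optical axis (not along the pixel's ray), 0 where there is no reading), "fx", "fy", "cx", "cy" (pixels), "world_from_camera" (4x4, takes a point from camera to world coordinates); the wrist camera has in their place "mount" (4x4, takes a point from camera to tool coordinates, whose origin is the TCP and whose axes are the flange's). Camera axes: x right, y down, z forward; pixel columns grow to the right and rows downward; lengths in m; the calibration is good to about 2 mm. A picture is of the moment at which its call begins: read the wrist's pose just before it.
- order.close_job(): hands the job in; it is judged then, once.
The state is a dict: "time": time; "joint_positions": joint angles; "joint_vel": joint speeds; "joint_torque": joint torques, N m; "ee_pos": TCP position; "eef_rot": TCP orientation; "ft_force": force on the tool from outside, world axes, zero at the start; "torque": the same for the moment, N m; "width": finger opening in m; "grip_force": force on a finger pad.
Only numpy, scipy, OpenCV 4.12 (cv2) and the standard library are available. Lean on these libraries where they do the work, as an engineer would, in place of code of your own. Each camera call takes 0.05 s, during which the arm holds its last target. There are 200 camera calls.

### The job

Lift the case's pink lid until it rests back on its stop, take out the steel straightedge and lay it flat and flush against the breadboard's near long edge (the red-striped one), covering all of that edge and reaching past both ends, and let go of it. Then set every loose module tile flat on the desk, squarely flush against that same side of the straightedge, beside either end of the breadboard, with the tile's whole width against the straightedge. Leave the lid open, the straightedge in place, and the other things on the desk where they are.

Things in the scene. Friction and masses are not known exactly. Their poses are not given: they have to be found in the camera images.
- board: White breadboard with components, fixed to the desk, 55 mm (its x) by 82 mm (its y), 9 mm tall. Origin: centre of its underside on the desk; z up. Its long edges run along its y; the one at x = -27.5 mm, beside the red stripe, is the near long edge, facing the robot. Turned up to 0.2 rad. The parts plugged into it are at least 12 mm in from its edges.
- case: Long grey open case, fixed to the desk at the robot's left: 120 mm (its x) by 360 mm (its y), 45 mm tall, walls and floor 5 mm. Origin: centre of its underside; z up. Its front, -x side, is turned to the robot's right; the lid's hinge runs along its y on the rear rim (+x).
- lid (a joint): Hinge of the pink lid of the case, rad: 0 shut, 1.9 open against its stop. Lid 120 x 360 x 8 mm, 0.2 kg; it falls shut if released before upright (about 1.5 rad) and falls back on to the stop past that. Opening turns it about the case's +y axis.
- lid_handle (a point): Centre of the head (28 mm diameter, 16 mm deep) of the black knob on the lid, 35 mm above the lid's upper face, 30 mm from the front edge, mid-length. It swings with the lid; at 0 it is 90 mm in front of and 43 mm above the hinge.
- lid_hinge (a point): Middle of the lid's hinge axis, on the case's rear rim.
- rule: Steel straightedge, 40 mm (its x) by 320 mm (its y) by 6 mm, 0.6 kg, with a black grip block 14 mm (x) by 90 mm (y) standing on its middle, top at 36 mm. Origin: centre of its underside; z up. Its two long edges, at x = +-20 mm, are both working edges. It starts lying in the shut case, along it.
- tile_relay: Module tile, square cream base 40 x 40 x 9 mm with a thin board and low yellow pin rows (to 13 mm high), and a blue square relay block 18 x 18 mm, 27 mm high, on its middle as a grip (top at 36 mm); 50 g. Origin: centre of its underside; z up. May be absent.
- tile_cap: Module tile, square cream base 40 x 40 x 9 mm with a thin board and low yellow pin rows (to 13 mm high), and a black upright capacitor, 18 mm diameter, 27 mm high, on its middle as a grip (top at 36 mm); 50 g. Origin: centre of its underside; z up. May be absent.
- tile_buzzer: Module tile, square cream base 40 x 40 x 9 mm with a thin board and low yellow pin rows (to 13 mm high), and an ivory round buzzer, 22 mm diameter, 27 mm high, on its middle as a grip (top at 36 mm); 50 g. Origin: centre of its underside; z up. May be absent.
- tile_terminal: Module tile, square cream base 40 x 40 x 9 mm with a thin board and low yellow pin rows (to 13 mm high), and a green square terminal block 18 x 18 mm, 27 mm high, on its middle as a grip (top at 36 mm); 50 g. Origin: centre of its underside; z up. May be absent.
- mug: Bystander, leave alone: white mug, 80 mm across, 95 mm tall, on the right. Origin: centre of its underside.
- meter: Bystander, leave alone: yellow multimeter, 75 x 150 x 35 mm. Origin: centre of its underside.
- spool: Bystander, leave alone: silver solder spool, 52 mm across, 40 mm tall. Origin: centre of its underside.
- battery: Bystander, leave alone: black and copper 9 V battery lying flat, 27 x 45 x 18 mm. Origin: centre of its underside.
- tweezers: Bystander, leave alone: thin steel tweezers lying flat, about 145 mm long. Origin: centre of its underside.
- jar: Bystander, leave alone: clear jar with red cap, 56 mm across, 65 mm tall. Origin: centre of its underside.
Things that resemble listed ones, but are neither listed nor needed, are in the scene too. What is shaped like the tile_cap but orange is not meant.

How it is judged:
On the way, in this order (a step that is already met when the one before it is completed fails the run):
1. the lid rests open on its stop (value of joint lid above 1.83 rad and contact force between the fingers and case below 0.5 N), for 0.3 s.
2. the straightedge lies flat, let go, flush against the breadboard's near long edge (x of rule in the frame of board between -0.0505 and -0.0455 m and y of rule in the frame of board between -0.118 and 0.118 m and angle between the y axis of rule and the y axis of board, either way round below 0.035 rad and angle between rule's own z axis and vertical below 0.05 rad and height (world z) of rule below 0.006 m and contact force between the fingers and rule below 0.2 N and linear speed of rule below 0.01 m/s), for 0.3 s.
3. every tile present lies flush against the straightedge ((x of tile_relay in the frame of rule between 0.0375 and 0.0435 m or x of tile_relay in the frame of rule between -0.0435 and -0.0375 m) and x of each of tile_relay, tile_cap, tile_buzzer, tile_terminal in the frame of board above -0.02 m and y of tile_relay in the frame of rule between -0.142 and 0.142 m and (angle between the x axis of tile_relay and the x axis of rule, either way round below 0.06 rad or angle between the x axis of tile_relay and the y axis of rule, either way round below 0.06 rad) and angle between each of tile_relay, tile_cap, tile_buzzer, tile_terminal's own z axis and vertical below 0.05 rad and height (world z) of each of tile_relay, tile_cap, tile_buzzer, tile_terminal below 0.006 m and linear speed of each of tile_relay, tile_cap, tile_buzzer, tile_terminal below 0.02 m/s and (x of tile_cap in the frame of rule between 0.0375 and 0.0435 m or x of tile_cap in the frame of rule between -0.0435 and -0.0375 m) and y of tile_cap in the frame of rule between -0.142 and 0.142 m and (angle between the x axis of tile_cap and the x axis of rule, either way round below 0.06 rad or angle between the x axis of tile_cap and the y axis of rule, either way round below 0.06 rad) and (x of tile_buzzer in the frame of rule between 0.0375 and 0.0435 m or x of tile_buzzer in the frame of rule between -0.0435 and -0.0375 m) and y of tile_buzzer in the frame of rule between -0.142 and 0.142 m and (angle between the x axis of tile_buzzer and the x axis of rule, either way round below 0.06 rad or angle between the x axis of tile_buzzer and the y axis of rule, either way round below 0.06 rad) and (x of tile_terminal in the frame of rule between 0.0375 and 0.0435 m or x of tile_terminal in the frame of rule between -0.0435 and -0.0375 m) and y of tile_terminal in the frame of rule between -0.142 and 0.142 m and (angle between the x axis of tile_terminal and the x axis of rule, either way round below 0.06 rad or angle between the x axis of tile_terminal and the y axis of rule, either way round below 0.06 rad)), for 0.2 s.
At the end, for the whole second after the job is handed in: Lid open past 1.8 rad. Straightedge flat along the board's near edge: gap at most 3 mm, parallel within 0.035 rad, covering the edge. Each tile present flat on the desk, board side of the straightedge, gap at most 3.5 mm, square within 0.06 rad, whole width against it. All at rest (all of step 3 and x of rule in the frame of board between -0.0505 and -0.0455 m and y of rule in the frame of board between -0.118 and 0.118 m and angle between the y axis of rule and the y axis of board, either way round below 0.035 rad and angle between rule's own z axis and vertical below 0.05 rad and height (world z) of rule below 0.006 m and linear speed of rule below 0.01 m/s and value of joint lid above 1.8 rad); the robot touches nothing.
It fails at once if a bystander is pushed away or knocked over (distance of any of mug, meter, spool, battery, tweezers, jar from where it was at the start of the episode above 0.06 m or angle between any of mug, meter, spool, battery, tweezers, jar's own z axis and vertical above 0.6 rad).
Of tile_relay, tile_cap, tile_buzzer, tile_terminal only 3 to 4 are there at a start; the rules pass over those that are not, and their reading is None.
At some moment in a run one of tile_relay, tile_cap, tile_buzzer, tile_terminal may be knocked a few centimetres aside while the robot is not near it.
It also fails if it takes over 210 s, if anything falls off the work surface, if the arm or the gripper's body presses on something with over 40 N, if the wrist force passes 120 N, or if a joint passes its speed limit or range.

## Working session

There is one attempt and no reset: what is moved stays moved. The work goes in short steps, Python scripts to look and compute and a tool call to move; the robot and the scene stay as the last step left them, time stands still between calls to the robot, and variables do not carry over. Pictures are saved under pics/ and viewed, at most 14 in all, crops included, and the job is handed in when it is done.

Besides the shell and the picture viewer there is one more tool, called after ">>>" by a JSON object that holds its "op" and its "data", one argument or row to a line. jog_arm: Moves the arm, as the interface text tells. Its arguments: {"type":"object","properties":{"plan":{"type":"array"},"squeeze":{"type":"number"}},"required":["plan"]}

```bash
ls; mkdir -p pics; python3 - <<'E'
from bench import status, camera, order
import cv2, pickle, numpy as np
s=status.read_state(); print(s['time'],s['ee_pos'],s['eef_rot'],s['width'])
d={}
for n in('side','top'):
    c=camera(n); d[n]=c
    cv2.imwrite(f'pics/{n}0.png',c['image'][:,:,::-1]); print(n,c['fx'],c['fy'],c['cx'],c['cy']); print(np.round(c['world_from_camera'],3))
pickle.dump(d,open('d0.pkl','wb'))
E
```

```text
pics
0.0 [ 0.23274756 -0.57963596  0.22173386] [ 9.81830931e-01  1.89756490e-01 -1.46054798e-04 -6.90220678e-04] 0.08702156150053982
side 613.8750859367191 613.8750859367191 323.4711761293239 237.13134088105707
[[-0.962 -0.173  0.211  0.206]
 [-0.273  0.569 -0.776  1.416]
 [ 0.014 -0.804 -0.595  1.174]
 [ 0.     0.     0.     1.   ]]
top 492.6782466309374 492.6782466309374 320.5619923653554 238.13201035736958
[[ 0.032 -0.975  0.221  0.346]
 [-0.999 -0.032  0.002 -0.004]
 [ 0.005 -0.221 -0.975  1.186]
 [ 0.     0.     0.     1.   ]]
```

View pics/top0.png

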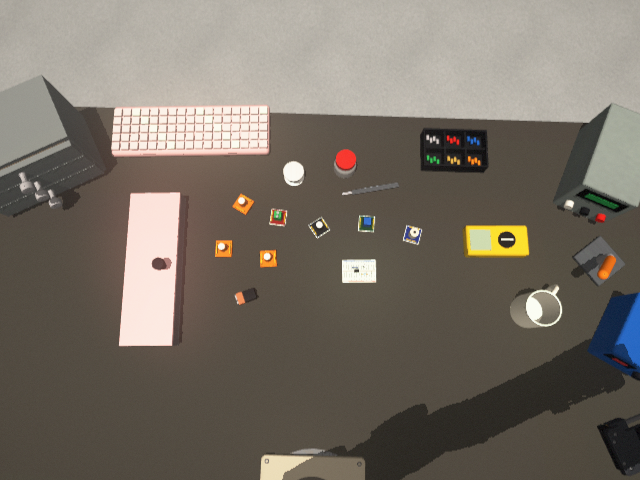

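View pics/side0.png

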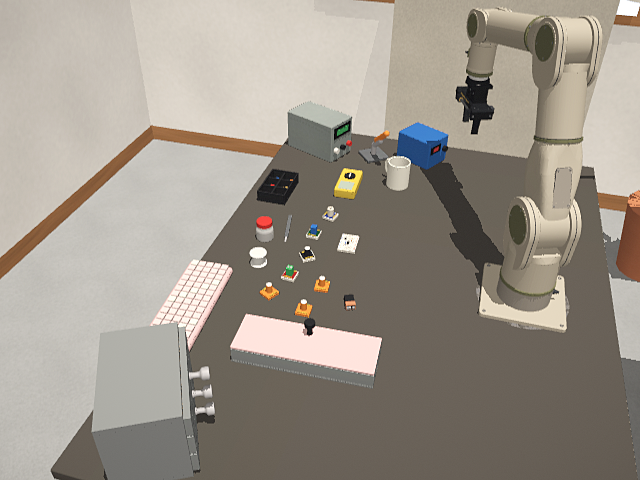

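Top view: the candidate tiles are green (278,217), black cap (319,228), blue (367,223) and ivory buzzer (412,234). Orange lookalikes are at (243,204), (223,248) and (268,258). The breadboard is at (359,271), the pink lid at (152,270) with its knob at (158,264), and the pink keyboard at (190,130) is only a lookalike. Next I'll crop closer and measure.

```bash
cat > h.py <<'E'
import numpy as np, cv2, pickle
from scipy.spatial.transform import Rotation as R
from bench import status, camera
def ray(c,uv,z,T=None):
    T=c['world_from_camera'] if T is None else T
    uv=np.atleast_2d(uv).astype(float)
    d=np.c_[(uv[:,0]-c['cx'])/c['fx'],(uv[:,1]-c['cy'])/c['fy'],np.ones(len(uv))]@T[:3,:3].T
    return T[:3,3]+d*((z-T[2,3])/d[:,2])[:,None]
def depthpts(c,uv,T=None):
    T=c['world_from_camera'] if T is None else T
    uv=np.atleast_2d(uv); z=c['z_map'][uv[:,1],uv[:,0]]
    p=np.c_[(uv[:,0]-c['cx'])/c['fx']*z,(uv[:,1]-c['cy'])/c['fy']*z,z]
    return p@T[:3,:3].T+T[:3,3]
def rect(p):  # min area rect of xy pts in mm: centre, sides, angle(deg) of first side
    r=cv2.minAreaRect((p[:,:2]*1000).astype(np.float32)); return np.round(np.r_[r[0],r[1],r[2]],1)
def toolT():
    s=status.read_state(); T=np.eye(4); T[:3,:3]=R.from_quat(s['eef_rot']).as_matrix(); T[:3,3]=s['ee_pos']; return T
def wrist(name=None):
    T=toolT(); c=camera('wrist'); c['world_from_camera']=T@c['mount']
    if name: cv2.imwrite(name,c['image'][:,:,::-1])
    return c
E
python3 - <<'E'
from h import *
d=pickle.load(open('d0.pkl','rb')); c=d['top']; im=c['image']; hsv=cv2.cvtColor(im,cv2.COLOR_RGB2HSV)
cv2.imwrite('pics/crop1.png',cv2.resize(im[180:310,200:440,::-1],None,fx=3.3,fy=3.3,interpolation=cv2.INTER_CUBIC))
H,S,V=[hsv[...,i].astype(int) for i in range(3)]
def comp(m,box,z):
    x0,y0,x1,y1=box; k=np.zeros(m.shape,np.uint8); k[y0:y1,x0:x1]=m[y0:y1,x0:x1]
    n,l,st,_=cv2.connectedComponentsWithStats(k); i=1+st[1:,4].argmax(); v,u=np.where(l==i)
    uv=np.c_[u,v]; pd=depthpts(c,uv); print(uv.mean(0).round(1),len(uv),rect(ray(c,uv,z)),'zmed',np.median(pd[:,2]).round(4))
    return uv
light=(V>150)&(S<60)
print('lid');comp((V>150)&(S<90)&(S>10),(110,185,190,355),.053)
print('knob');comp(V<60,(145,255,165,275),.1)
print('board');comp(light,(335,252,385,290),.009)
b=np.median(im[290:300,300:330].reshape(-1,3),0);print('desk',b)
fg=(np.abs(im.astype(int)-b).sum(2)>60)
for n,bx in dict(term=(264,204,292,230),cap=(305,214,334,242),relay=(353,210,381,237),buz=(398,221,428,248)).items():
    print(n);comp(fg,bx,.009)
print('board fg');comp(fg,(335,252,385,290),.009)
for n,bx in dict(o1=(228,190,258,217),o2=(210,235,237,262),o3=(255,245,281,270),bat=(230,283,262,310),tw=(338,178,404,200),jar=(330,145,360,177),spool=(280,158,308,190),meter=(460,220,532,262),mug=(505,285,565,330)).items(): print(n);comp(fg,bx,.01)
E
```

```text
lid
[149.8 269.6] 7823 [523.6 391.9 360.6 120.1   2.5] zmed 0.0527
knobTraceback (most recent call last):
  File "<stdin>", line 12, in <module>
  File "<stdin>", line 7, in comp
ValueError: attempt to get argmax of an empty sequence
```

View pics/crop1.png

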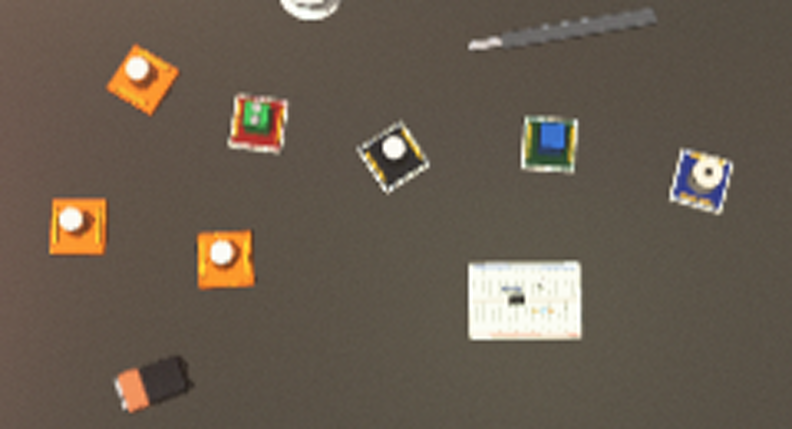

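The crop confirms four proper tiles: green terminal (257,122), black cap (393,155), blue relay (550,143) and ivory buzzer (703,178). The three orange ones are decoys. The board at (525,300) has its red stripe on the lower, robot-facing side.

```bash
cat > m.py <<'E'
from h import *
def comp(c,m,box,z,name=''):
    x0,y0,x1,y1=box; k=np.zeros(m.shape,np.uint8); k[y0:y1,x0:x1]=m[y0:y1,x0:x1]
    n,l,st,_=cv2.connectedComponentsWithStats(k)
    if n<2: print(name,'none'); return
    i=1+st[1:,4].argmax(); v,u=np.where(l==i)
    uv=np.c_[u,v]; pd=depthpts(c,uv); print(name,uv.mean(0).round(1),len(uv),rect(ray(c,uv,z)),'z med/max',np.median(pd[:,2]).round(4),pd[:,2].max().round(4))
    return uv
E
python3 - <<'E'
from m import *
c=pickle.load(open('d0.pkl','rb'))['top']; im=c['image'].astype(int); V=im.max(2)
b=np.median(im[290:300,300:330].reshape(-1,3),0);print('desk',b)
fg=(np.abs(im-b).sum(2)>60)
comp(c,V<110,(145,255,172,275),.096,'knob')
for n,bx,z in [('term',(264,204,292,230),.009),('cap',(305,214,334,242),.009),('relay',(353,210,381,237),.009),('buz',(398,221,428,248),.009),('board',(335,252,385,290),.009),('o1',(228,190,258,217),.009),('o2',(210,235,237,262),.009),('o3',(255,245,281,270),.009),('bat',(230,283,262,310),.018),('tw',(338,178,404,200),.003),('jar',(330,145,360,177),.065),('spool',(280,158,308,190),.04),('meter',(460,220,532,262),.035),('mug',(505,285,565,330),.095)]: comp(c,fg,bx,z,n)
E
```

```text
desk [92. 84. 72.]
knob [158.8 263.5] 117 [524.2 357.8  22.7  27.8   1.9] z med/max 0.0954 0.1016
term [278.  216.9] 275 [662.8 105.   42.2  44.   84.6] z med/max 0.0095 1.1859
cap [318.9 227.2] 260 [641.    3.6  42.5  41.5  36.2] z med/max 0.009 0.0397
relay [366.1 223.2] 254 [ 654.4 -112.8   41.8   42.9   87.4] z med/max 0.0101 0.0405
buz [412.  234.5] 278 [ 629.5 -225.7   40.8   44.4   76.2] z med/max 0.0099 1.1859
board [358.9 270.6] 830 [536.  -97.   56.1  82.9   1.9] z med/max 0.0084 1.1859
o1 [242.9 203.7] 277 [694.3 194.4  42.5  42.4  60.9] z med/max 0.0094 1.1859
o2 [223.4 248. ] 288 [580.5 234.1  39.8  41.5   1.9] z med/max 0.0098 0.0395
o3 [267.9 258.2] 292 [558.6 123.1  42.   41.1   3.4] z med/max 0.0094 0.0386
bat [245.9 295.8] 253 [465.4 170.5  28.7  53.8  20.4] z med/max 0.0165 0.024
tw [370.2 188.6] 181 [ 746.6 -120.9   13.5  142.1   10. ] z med/max 0.0044 1.1859
jar [344.8 162.3] 482 [789.7 -54.7  69.5  53.2   1.5] z med/max 0.0626 0.0699
spool [293.3 172.9] 452 [769.1  71.5  65.1  49.3   2.3] z med/max 0.0381 1.1859
meter [495.4 240.8] 2066 [ 614.1 -421.1   78.5  155.9    1.9] z med/max 0.0344 1.1859
mug [536.4 307.1] 1616 [ 455.6 -480.3   91.2  115.8    3.9] z med/max 0.0452 1.1859
```

All sizes check out (lid 360.6x120.1, board 56x83, tiles about 42, knob about 90 mm in front of the hinge). First move: go to the knob, fingers closing along the hinge axis.

```bash
cat > g.py <<'E'
import sys
from h import *
# usage: g.py x y z psi_deg [tilt_deg about tool x] ... in mm ; prints row from the measured pose
def row(x,y,z,psi,tx=0,T=None):
    T=toolT() if T is None else T
    p=np.radians(psi); Rt=np.array([[np.cos(p),np.sin(p),0],[np.sin(p),-np.cos(p),0],[0,0,-1]])@R.from_rotvec([np.radians(tx),0,0]).as_matrix()
    rv=R.from_matrix(T[:3,:3].T@Rt).as_rotvec(); d=T[:3,:3].T@(np.array([x,y,z])-T[:3,3]*1000)
    return np.round(rv,4),np.round(d,1)
if __name__=='__main__':
    T=toolT(); print('now',(T[:3,3]*1000).round(1),'psi',np.degrees(np.arctan2(T[1,0],T[0,0])).round(2),'w',status.read_state()['width'],'t',status.read_state()['time'])
    for a in sys.argv[1:]: print(a,*row(*map(float,a.split(',')),T=T))
E
python3 g.py 450,-100,220,60 524.5,361,160,92.5
```

```text
now [ 232.8 -579.7  221.8] psi 21.88 w 0.0872034478446429 t 0.1
450,-100,220,60 [-1.200e-03 -4.000e-04 -6.653e-01] [ 380.3 -364.2    2.3]
524.5,361,160,92.5 [-1.1000e-03 -8.0000e-04 -1.2326e+00] [ 621.3 -764.1   62.8]
```

>>> {"op": "jog_arm", "data": {
  "plan": [
    [0,0,-0.665,380,-364,0,1],
    [0,0,-0.665,380,-364,0,1],
    [0,0,-0.665,380,-364,0,1],
    [0,0,-0.665,380,-364,0,1],
    [0,0,-0.665,380,-364,0,1],
    [0,0,-0.665,380,-364,0,1],
    [0,0,-0.665,380,-364,0,1],
    [0,0,-0.665,380,-364,0,1],
    [0,0,-0.665,380,-364,0,1],
    [0,0,-0.665,380,-364,0,1],
    [0,0,-0.665,380,-364,0,1],
    [0,0,-1.2326,621,-764,30,0.5]
  ]
}}

```text
time: 1.3
ee_pos: [0.4583, -0.0521, 0.2193]
eef_rot: [0.827, 0.562, -0.0, 0.0]
ft_force: [0.9, 0.9, -0.4]
width: 0.084
grip_force: 0.0
```

```bash
python3 g.py 524.5,361,160,92.5
```

```text
now [458.3 -52.1 219.3] psi 68.43 w 0.0839979420738097 t 1.3
524.5,361,160,92.5 [ 4.000e-04  6.000e-04 -4.201e-01] [408.5 -90.4  59. ]
```

>>> {"op": "jog_arm", "data": {
  "plan": [
    [0,0,-0.42,408,-90,59,0.5],
    [0,0,-0.42,408,-90,59,0.5],
    [0,0,-0.42,408,-90,59,0.5],
    [0,0,-0.42,408,-90,59,0.5],
    [0,0,-0.42,408,-90,59,0.5],
    [0,0,-0.42,408,-90,59,0.5],
    [0,0,-0.42,408,-90,59,0.5],
    [0,0,-0.42,408,-90,59,0.5],
    [0,0,-0.42,408,-90,59,0.5],
    [0,0,-0.42,408,-90,59,0.5],
    [0,0,-0.42,408,-90,59,0.5]
  ]
}}

```text
time: 2.4
ee_pos: [0.5228, 0.3612, 0.1597]
eef_rot: [0.69, 0.723, -0.001, -0.0]
ft_force: [0.7, -0.1, 0.5]
width: 0.0651
grip_force: 0.0
```

```bash
python3 g.py 524.5,361,69,92.5; python3 -c "
from m import *
c=wrist('pics/w1.png'); pickle.dump(c,open('w1.pkl','wb'))
im=c['image'].astype(int)
k=im.max(2)<80
comp(c,k,(100,100,540,470),.096,'knob')
v,u=np.where(c['z_map']>0); p=depthpts(c,np.c_[u,v]); s=(p[:,2]>.09)&(p[:,2]<.105); print(s.sum(), p[s].mean(0), rect(p[s]))
print(c['mount'].round(3))
"
```

```text
now [522.8 361.2 159.7] psi 92.68 w 0.06507872629853245 t 2.4
524.5,361,69,92.5 [-0.0011  0.0006  0.0031] [-0.2  1.7 90.7]
knob [316.1 373.5] 74784 [528.1 280.2 362.1 200.3   2.8] z med/max 0.2527 0.3215
1227 [0.52450198 0.36377137 0.09579467] [524.5 363.1  26.8  26.7   3.1]
[[-0.    -0.962 -0.273  0.074]
 [ 1.     0.    -0.001  0.001]
 [ 0.001 -0.273  0.962 -0.162]
 [ 0.     0.     0.     1.   ]]
```

View pics/w1.png

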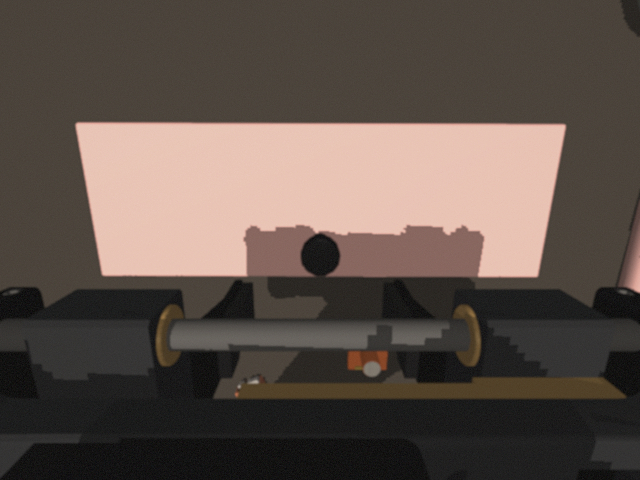

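The wrist view shows the knob head at (320,255), and depth puts it at (524.5, 363.5, 96), as expected. Descending and gripping.

>>> {"op": "jog_arm", "data": {
  "plan": [
    [0,0,0.003,2,1.7,45,0.5],
    [0,0,0.003,2,1.7,90,0.5],
    [0,0,0.003,2,1.7,90.7,0.5],
    [0,0,0.003,2,1.7,90.7,-0.4],
    [0,0,0.003,2,1.7,90.7,-0.6],
    [0,0,0.003,2,1.7,90.7,-0.6],
    [0,0,0.003,2,1.7,90.7,-0.6],
    [0,0,0.003,2,1.7,90.7,-0.6]
  ],
  "squeeze": 12
}}

```text
time: 3.25
ee_pos: [0.5252, 0.3636, 0.0706]
eef_rot: [0.692, 0.722, 0.001, 0.0]
ft_force: [0.2, -0.5, -0.2]
width: 0.0329
grip_force: 0.0
```

```bash
python3 g.py; python3 -c "
import numpy as np
from h import *
T=toolT(); hy,hz=451.9,45; g=np.array([363.5,88])
# grasp point on arc: rel hinge (-90,43)
for th in [.15,.3,.45,.6,.75,.9,1.05,1.2,1.35,1.5,1.6,1.7]:
    a=np.arctan2(43,-90)-th; r=np.hypot(90,43); h,z=r*np.cos(a)+90,r*np.sin(a)-43
    print(th,[0,0,0,round(h),0,round(-z)])
"
```

```text
now [525.2 363.6  70.6] psi 92.46 w 0.032852275386475734 t 3.25
0.15 [0, 0, 0, 7, 0, -13]
0.3 [0, 0, 0, 17, 0, -25]
0.45 [0, 0, 0, 28, 0, -35]
0.6 [0, 0, 0, 40, 0, -43]
0.75 [0, 0, 0, 53, 0, -50]
0.9 [0, 0, 0, 68, 0, -54]
1.05 [0, 0, 0, 83, 0, -56]
1.2 [0, 0, 0, 97, 0, -56]
1.35 [0, 0, 0, 112, 0, -54]
1.5 [0, 0, 0, 127, 0, -50]
1.6 [0, 0, 0, 136, 0, -46]
1.7 [0, 0, 0, 144, 0, -41]
```

>>> {"op": "jog_arm", "data": {
  "plan": [
    [0,0,0,0,0,0,-0.6],
    [0,0,0,0,0,0,-0.6],
    [0,0,0,0,0,0,-0.6],
    [0,0,0,0,0,0,-0.6]
  ]
}}

```text
time: 3.65
ee_pos: [0.5242, 0.3635, 0.0701]
eef_rot: [0.692, 0.722, -0.0, -0.0]
ft_force: [-3.9, -1.6, 6.0]
width: 0.0279
grip_force: 12.0
```

>>> {"op": "jog_arm", "data": {
  "plan": [
    [0,0,0,3,0,-7,-0.6],
    [0,0,0,7,0,-13,-0.6],
    [0,0,0,12,0,-19,-0.6],
    [0,0,0,17,0,-25,-0.6],
    [0,0,0,22,0,-30,-0.6],
    [0,0,0,28,0,-35,-0.6],
    [0,0,0,34,0,-39,-0.6],
    [0,0,0,40,0,-43,-0.6],
    [0,0,0,53,0,-50,-0.6],
    [0,0,0,68,0,-54,-0.6]
  ]
}}

```text
time: 4.65
ee_pos: [0.5212, 0.4316, 0.1245]
eef_rot: [0.692, 0.722, -0.001, 0.0]
ft_force: [-4.1, -1.1, -0.4]
width: 0.0273
grip_force: 12.0
```

>>> {"op": "jog_arm", "data": {
  "plan": [
    [0,0,0,15,0,-2,-0.6],
    [0,0,0,29,0,-2,-0.6],
    [0,0,0,44,0,0,-0.6],
    [0,0,0,59,0,4,-0.6],
    [0,0,0,68,0,8,-0.6],
    [0,0,0,76,0,13,-0.6],
    [0,0,0,82,0,18,-0.6],
    [0,0,0,82,0,18,-0.6]
  ]
}}

```text
time: 5.45
ee_pos: [0.5176, 0.5155, 0.1057]
eef_rot: [0.691, 0.723, 0.001, -0.001]
ft_force: [-5.5, 2.9, 4.0]
width: 0.0274
grip_force: 12.0
```

```bash
python3 -c "
from h import *
c=camera('side'); cv2.imwrite('pics/s1.png',c['image'][:,:,::-1])"; python3 g.py
```

```text
now [517.6 515.1 106. ] psi 92.53 w 0.02746752346630537 t 5.5
```

View pics/s1.png

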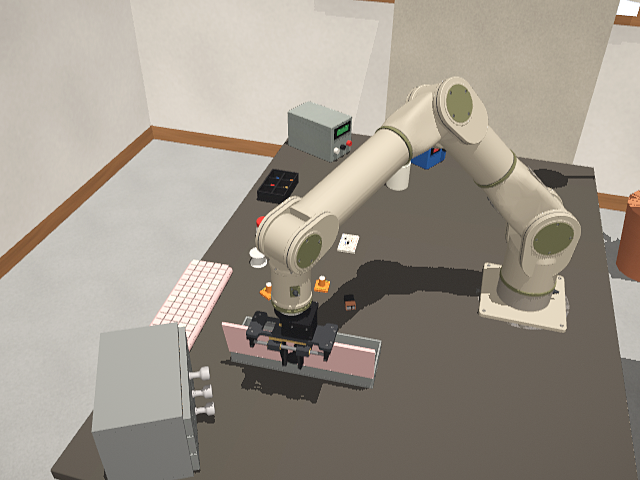

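The side view shows the lid past upright with the fingers on the knob near (292,350). Releasing and rising.

>>> {"op": "jog_arm", "data": {
  "plan": [
    [0,0,0,0,0,0,0.5],
    [0,0,0,0,0,0,0.5],
    [0,0,0,0,0,0,0.5],
    [0,0,0,0,0,0,0.5],
    [0,0,0,3,0,-40,0.5],
    [0,0,0,3,0,-90,0.5],
    [0,0,0,3,0,-140,0.5],
    [0,0,0,0,0,-190,0.5],
    [0,0,0,-50,0,-240,0.5],
    [0,0,0,-100,0,-240,0.5],
    [0,0,0,-150,0,-240,0.5],
    [0,0,0,-200,0,-240,0.5]
  ]
}}

```text
time: 6.7
ee_pos: [0.5264, 0.3276, 0.3459]
eef_rot: [0.692, 0.722, 0.001, 0.0]
ft_force: [1.2, 0.3, -0.2]
width: 0.0653
grip_force: 0.0
```

```bash
python3 g.py; python3 -c "
from m import *
c=wrist('pics/w2.png'); t=camera('top'); pickle.dump((c,t),open('w2.pkl','wb'))
cv2.imwrite('pics/t2.png',t['image'][:,:,::-1])
"
```

```text
now [526.4 327.6 345.9] psi 92.44 w 0.06534778537193985 t 6.7
```

View pics/w2.png

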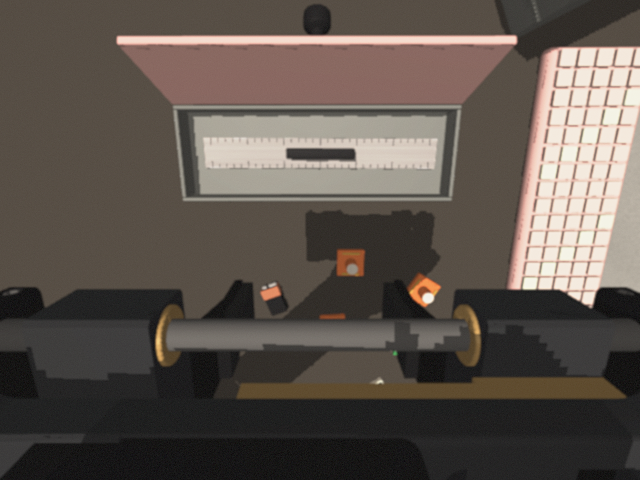

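The lid is open on its stop and the rule lies in the case at (320,153), with its black block at (286–355,154). Measuring the block (z=41) and plate (z=11), and the lid angle from depth.

```bash
python3 -c "
from m import *
c,t=pickle.load(open('w2.pkl','rb')); im=c['image'].astype(int); V=im.max(2)
comp(c,V<60,(270,140,370,166),.041,'block')
comp(c,(V>165),(195,130,445,175),.011,'plate')
u,v=np.meshgrid(np.arange(180,460),np.arange(100,205)); p=depthpts(c,np.c_[u.ravel(),v.ravel()]); 
s=(p[:,2]>.038)&(p[:,2]<.0435)&(p[:,0]>.45)&(p[:,0]<.6); print('block3d',s.sum()); 
uv=np.c_[u.ravel(),v.ravel()]; dark=V[uv[:,1],uv[:,0]]<60; s&=dark; print(rect(p[s]),p[s][:,2].mean())
s=(p[:,2]>.043)&(p[:,2]<.047); print('rim',rect(p[s]))
# lid: inner face points
u,v=np.meshgrid(np.arange(200,440),np.arange(50,95)); p=depthpts(c,np.c_[u.ravel(),v.ravel()]); n=np.linalg.svd(p-p.mean(0),full_matrices=False)[2][2]; print('lid n',n, np.degrees(np.arctan2(-n[2],-n[1])), p.mean(0))
"
```

```text
block [324.4 154.3] 478 [528.  393.1  84.6  10.1   2.4] z med/max 0.0408 0.5078
plate [310.4 151. ] 8899 [523.3 394.5 331.3  58.7   2.4] z med/max 0.0102 0.5078
block3d 1033
[528.  393.1  84.6  10.1   2.4] 0.04079756416479318
rim [523.1 392.9 359.  120.9   2.6]
lid n [ 0.04303687 -0.99830043  0.03929482] -2.2540965736054814 [0.52275706 0.47518904 0.1149642 ]
```

```bash
python3 -c "
from m import *
c,t=pickle.load(open('w2.pkl','rb'))
uv=[(270,v) for v in (40,43,50,60,70,80,90,100)]; print(depthpts(c,uv).round(4))
im=c['image'].astype(int); V=im.max(2)
for z in (.011,): 
  m=(V>150)&(im[...,0]-im[...,2]<60); uv=comp(c,m&(c['z_map']>0),(198,134,440,171),z)
print(V[125:180,240], V[125:180,400]); print(V[140:168,320]); print(V[155,275:365])
"
```

```text
[[0.4772 0.4923 0.1572]
 [0.4772 0.49   0.1568]
 [0.4761 0.4863 0.1486]
 [0.4743 0.4808 0.1347]
 [0.4722 0.4751 0.1185]
 [0.4697 0.4688 0.0995]
 [0.4671 0.4617 0.0792]
 [0.4639 0.454  0.0549]]
 [318.3 151.7] 7979 [526.2 394.8 335.7  48.    2.4] z med/max 0.0104 0.0398
[174 173 171 173 171 172 171 171 173 171 172 175 188 203 201 200 205 212
 214 216 217 218 222 220 218 217 217 219 219 218 219 218 218 216 216 215
 216 215 207 194 194 192 177 150 156 168 167 169 168 169 169 170 169 169
 168] [166 164 166 164 166 166 166 165 165 165 167 163 168 182 195 196 191 197
 208 215 214 216 220 219 216 216 215 215 214 215 218 217 216 218 218 217
 217 215 215 211 207 209 201 181 167 163 164 164 164 163 164 163 164 164
 163]
[173 171 171 174 180 198 209 190 128  65  56  61  59  58  56  53  54  49
  57  81 109 145 179 189 188 189 183 163]
[218 218 217 216 217 216 217 217 218 213 187 130  79  53  53  55  58  55
  59  59  58  57  58  53  58  55  59  56  56  58  58  57  57  57  56  57
  56  55  56  55  56  55  58  53  59  53  55  56  56  59  55  56  56  55
  51  55  54  54  53  52  56  55  54  54  54  51  52  55  54  55  53  55
  53  54  52  52  54  51  50  74 131 188 218 220 219 218 218 217 219 218]
```

```bash
python3 -c "
from m import *
c,t=pickle.load(open('w2.pkl','rb'))
print(ray(c,[(240,137),(240,167.5),(400,138),(400,168.5),(204,153),(437,153)],.011).round(4)); print(ray(c,[(286.5,153.5),(354.5,153.5)],.041).round(4))
"; python3 g.py 527,380,300,182.5 526.5,393.5,130,182.5,12 526.5,393.5,130,182.5,-12
```

```text
[[0.4175 0.4103 0.011 ]
 [0.4167 0.3696 0.011 ]
 [0.6358 0.4183 0.011 ]
 [0.6401 0.3777 0.011 ]
 [0.3674 0.3871 0.011 ]
 [0.689  0.4007 0.011 ]]
[[0.4838 0.3919 0.041 ]
 [0.572  0.3956 0.041 ]]
now [530.2 320.7 346.2] psi 91.76 w 0.06551730733560682 t 6.8
527,380,300,182.5 [-7.0000e-04  5.8000e-03 -1.5837e+00] [59.5 -1.5 45.9]
526.5,393.5,130,182.5,12 [ 0.1629 -0.16   -1.578 ] [ 73.7  -2.2 215.8]
526.5,393.5,130,182.5,-12 [-0.1644  0.1715 -1.5768] [ 73.7  -2.2 215.8]
```

Rule centre is (528, 393.8) at yaw about 2.3° (plate 40.7 x 321.6 mm, which fits), and the lid is at about 1.91 rad. A vertical grasp would put the 190 mm gripper body into the open lid. I'll grasp with the tool tilted about 17° away from the lid.

```bash
python3 g.py 528,397,190,182.3,-17.5
```

```text
now [530.2 320.7 346.2] psi 91.76 w 0.06551730733560682 t 6.8
528,397,190,182.3,-17.5 [-0.2396  0.2469 -1.5659] [ 76.9  -0.4 155.8]
```

>>> {"op": "jog_arm", "data": {
  "plan": [
    [-0.2396,0.2469,-1.566,77,0,40,-0.3],
    [-0.2396,0.2469,-1.566,77,0,40,-0.3],
    [-0.2396,0.2469,-1.566,77,0,40,-0.3],
    [-0.2396,0.2469,-1.566,77,0,40,-0.3],
    [-0.2396,0.2469,-1.566,77,0,40,-0.3],
    [-0.2396,0.2469,-1.566,77,0,40,-0.3],
    [-0.2396,0.2469,-1.566,77,0,40,-0.3],
    [-0.2396,0.2469,-1.566,77,0,80,-0.3],
    [-0.2396,0.2469,-1.566,77,0,120,-0.3],
    [-0.2396,0.2469,-1.566,77,0,156,-0.3],
    [-0.2396,0.2469,-1.566,77,0,156,-0.3],
    [-0.2396,0.2469,-1.566,77,0,156,-0.3]
  ]
}}

```text
time: 8.0
ee_pos: [0.5237, 0.4048, 0.1879]
eef_rot: [-0.025, 0.988, 0.154, -0.006]
ft_force: [1.1, 0.2, 1.2]
width: 0.0305
grip_force: 0.0
```

```bash
python3 g.py 528,397,190,182.3,-17.5 528,397.5,60,182.3,-17.5  528,397,21,182.3,-17.5 ; python3 -c "
from h import *; print(status.read_state()['joint_positions'])"
```

```text
now [523.7 404.8 187.9] psi -177.04 w 0.030500901372186473 t 8.0
528,397,190,182.3,-17.5 [ 0.0038 -0.0083  0.0095] [-3.8 -7.  -4.4]
528,397.5,60,182.3,-17.5 [ 0.0038 -0.0083  0.0095] [ -4.5 -46.1 119.5]
528,397,21,182.3,-17.5 [ 0.0038 -0.0083  0.0095] [ -4.7 -58.5 156.5]
[ 0.26950713  0.62985682 -1.21369415  1.52977055  0.39117095  1.15659041
  0.69632845]
```

>>> {"op": "jog_arm", "data": {
  "plan": [
    [0,0,0,0,0,0,-0.3],
    [0,0,0,0,0,0,-0.3]
  ]
}}

```text
time: 8.2
ee_pos: [0.523, 0.4071, 0.1906]
eef_rot: [-0.025, 0.988, 0.154, -0.005]
ft_force: [-0.5, 0.6, 0.1]
width: 0.0307
grip_force: 0.0
```

```bash
python3 g.py 528,397.5,60,182.3,-17.5  528,397,21,182.3,-17.5
```

```text
now [523.  407.1 190.6] psi -177.1 w 0.03066816104188856 t 8.2
528,397.5,60,182.3,-17.5 [ 0.0044 -0.005   0.0094] [ -4.8 -49.2 121.4]
528,397,21,182.3,-17.5 [ 0.0044 -0.005   0.0094] [ -4.8 -61.5 158.4]
```

>>> {"op": "jog_arm", "data": {
  "plan": [
    [0.004,-0.005,0.009,-4.8,-30,55,-0.3],
    [0.004,-0.005,0.009,-4.8,-49,95,-0.3],
    [0.004,-0.005,0.009,-4.8,-49,121,-0.3],
    [0.004,-0.005,0.009,-4.8,-49,121,-0.3],
    [0.004,-0.005,0.009,-4.8,-49,121,-0.3]
  ]
}}

```text
time: 8.7
ee_pos: [0.5278, 0.3979, 0.061]
eef_rot: [-0.021, 0.988, 0.153, -0.003]
ft_force: [0.6, 1.0, 1.2]
width: 0.0302
grip_force: 0.0
```

```bash
python3 g.py 528,397,21,182.3,-17.5; python3 -c "
from h import *
c=camera('side'); cv2.imwrite('pics/s2.png',cv2.resize(c['image'][280:400,210:400,::-1],None,fx=3,fy=3))"
```

```text
now [527.8 397.9  61. ] psi -177.55 w 0.03022329312543295 t 8.7
528,397,21,182.3,-17.5 [ 0.0009 -0.001   0.0024] [ -0.1 -13.   37.9]
```

View pics/s2.png

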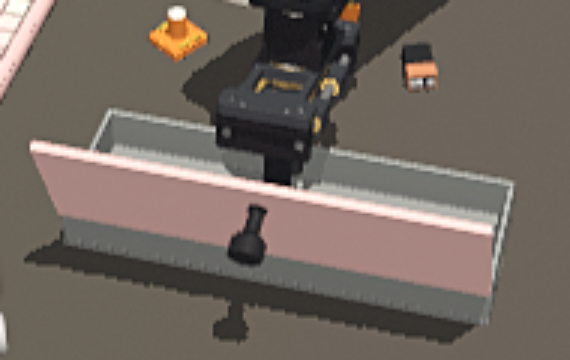

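The side crop shows the gripper clear of the lid (lid edge at (260,190)) with the fingers going into the case. Descending and closing gently.

>>> {"op": "jog_arm", "data": {
  "plan": [
    [0.001,-0.001,0.002,0,-6,18,-0.3],
    [0.001,-0.001,0.002,0,-12,34,-0.3],
    [0.001,-0.001,0.002,0,-12.7,37,-0.3],
    [0.001,-0.001,0.002,0,-12.7,37,-0.3]
  ],
  "squeeze": 20
}}

```text
time: 9.15
ee_pos: [0.5279, 0.3959, 0.0205]
eef_rot: [-0.02, 0.988, 0.152, -0.003]
ft_force: [0.3, -0.4, 0.8]
width: 0.0308
grip_force: 0.0
```

>>> {"op": "jog_arm", "data": {
  "plan": [
    [0,0,0,0,0,0,-0.9],
    [0,0,0,0,0,0,-0.9],
    [0,0,0,0,0,0,-0.9],
    [0,0,0,0,0,0,-0.9],
    [0,0,0,0,0,0,-0.9]
  ]
}}

```text
time: 9.65
ee_pos: [0.5282, 0.3967, 0.0214]
eef_rot: [-0.02, 0.988, 0.152, -0.003]
ft_force: [-0.4, 1.1, 6.1]
width: 0.019
grip_force: 19.1
```

>>> {"op": "jog_arm", "data": {
  "plan": [
    [0,0,0,0,0,0,-0.9],
    [0,0,0,0,0,0,-0.9],
    [0,0,0,0,0,0,-0.9],
    [0,0,0,0,0,-3,-0.9],
    [0,0,0,0,0,-6,-0.9]
  ],
  "squeeze": 45
}}

```text
time: 10.15
ee_pos: [0.5283, 0.3927, 0.0257]
eef_rot: [-0.019, 0.988, 0.151, -0.003]
ft_force: [-0.4, -4.1, -1.2]
width: 0.0148
grip_force: 43.0
```

The block has aligned in the pads (14.8 mm). Lifting straight up.

>>> {"op": "jog_arm", "data": {
  "plan": [
    [0,0,0,0,5,-15,-0.9],
    [0,0,0,0,10,-30,-0.9],
    [0,0,0,0,17,-50,-0.9],
    [0,0,0,0,25,-75,-0.9],
    [0,0,0,0,33,-100,-0.9],
    [0,0,0,0,43,-130,-0.9],
    [0,0,0,0,53,-160,-0.9],
    [0,0,0,0,60,-180,-0.9],
    [0,0,0,0,60,-180,-0.9]
  ]
}}

```text
time: 11.05
ee_pos: [0.5281, 0.3991, 0.2197]
eef_rot: [-0.021, 0.988, 0.153, -0.001]
ft_force: [-0.2, 0.9, -6.9]
width: 0.0138
grip_force: 44.8
```

```bash
python3 g.py 528,300,215,182.3 470,0,200,120 486,-97,150,91.9
```

```text
now [528.1 399.1 219.7] psi -177.63 w 0.013794141345209066 t 11.05
528,300,215,182.3 [0.3074 0.0034 0.0017] [  4.2 -95.8 -25.5]
470,0,200,120 [ 0.2783 -0.1641  1.0801] [  74.6 -383.6 -101.4]
486,-97,150,91.9 [ 0.2434 -0.2398  1.5659] [  62.8 -491.8  -83.3]
```

Rule held (-6.9 N, as its weight should be). Carrying it to above the board's near side.

>>> {"op": "jog_arm", "data": {
  "plan": [
    [0.307,0.003,0.002,4,-96,-25,-0.9],
    [0.307,0.003,0.002,4,-96,-25,-0.9],
    [0.307,0.003,0.002,4,-96,-25,-0.9],
    [0.278,-0.164,1.08,75,-384,-101,-0.9],
    [0.278,-0.164,1.08,75,-384,-101,-0.9],
    [0.278,-0.164,1.08,75,-384,-101,-0.9],
    [0.278,-0.164,1.08,75,-384,-101,-0.9],
    [0.278,-0.164,1.08,75,-384,-101,-0.9],
    [0.278,-0.164,1.08,75,-384,-101,-0.9],
    [0.278,-0.164,1.08,75,-384,-101,-0.9],
    [0.278,-0.164,1.08,75,-384,-101,-0.9],
    [0.278,-0.164,1.08,75,-384,-101,-0.9]
  ]
}}

```text
time: 12.25
ee_pos: [0.4683, -0.0019, 0.196]
eef_rot: [0.501, 0.866, -0.002, -0.001]
ft_force: [-0.6, -0.1, -6.9]
width: 0.0134
grip_force: 45.0
```

>>> {"op": "jog_arm", "data": {
  "plan": [
    [0,0,0,0,0,0,-0.9],
    [0,0,0,0,0,0,-0.9]
  ]
}}

```text
time: 12.45
ee_pos: [0.4688, -0.0013, 0.1965]
eef_rot: [0.499, 0.866, -0.002, -0.001]
ft_force: [0.1, 0.4, -6.8]
width: 0.0134
grip_force: 45.0
```

```bash
python3 g.py 465,-97,130,91.9
```

```text
now [468.8  -1.3 196.5] psi 120.09 w 0.013440188880894805 t 12.45
465,-97,130,91.9 [-0.0049  0.001   0.4921] [-81.  -50.9  66.7]
```

>>> {"op": "jog_arm", "data": {
  "plan": [
    [-0.005,0,0.492,-81,-51,67,-0.9],
    [-0.005,0,0.492,-81,-51,67,-0.9],
    [-0.005,0,0.492,-81,-51,67,-0.9],
    [-0.005,0,0.492,-81,-51,67,-0.9],
    [-0.005,0,0.492,-81,-51,67,-0.9],
    [-0.005,0,0.492,-81,-51,67,-0.9]
  ]
}}

```text
time: 13.05
ee_pos: [0.4652, -0.0971, 0.1303]
eef_rot: [0.695, 0.719, -0.0, 0.001]
ft_force: [0.2, 0.2, -7.4]
width: 0.0135
grip_force: 45.0
```

```bash
python3 g.py; python3 -c "
from m import *
c=wrist('pics/w3.png'); t=camera('side'); pickle.dump((c,t),open('w3.pkl','wb'))
cv2.imwrite('pics/s3.png',t['image'][150:300,260:500,::-1])
a=cv2.resize(t['image'][150:330,250:490,::-1],(640,480)); cv2.imwrite('pics/c3.png',cv2.resize(np.hstack([c['image'][:,:,::-1],a]),(800,300)))
"
```

```text
now [465.2 -97.1 130.3] psi 91.95 w 0.01352796654788643 t 13.05
```

View pics/c3.png

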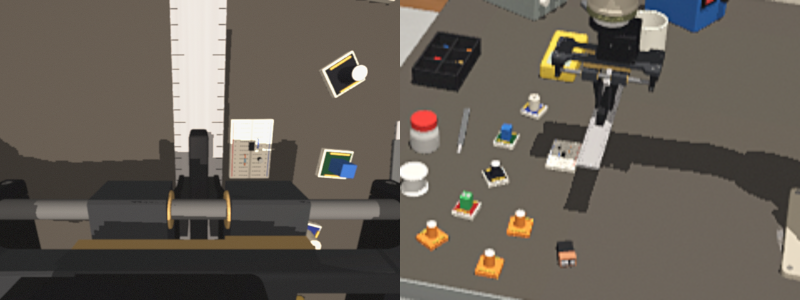

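The wrist view shows the rule held level (columns 170–228 of the half-scale panel), parallel to the board at (230–273, 120–178). Tile and orange decoy positions in the side panel are unchanged. Fitting the rule's edges and the board's visible edges.

```bash
python3 -c "
from m import *
c,t=pickle.load(open('w3.pkl','rb')); 
v,u=np.mgrid[0:330,200:480]; uv=np.c_[u.ravel(),v.ravel()]; p=depthpts(c,uv)
s=(p[:,2]>.09)&(p[:,2]<.135)&(uv[:,1]<240); q=p[s]; n=np.linalg.svd(q-q.mean(0),full_matrices=False)[2][2]; print('plate',len(q),q.mean(0).round(4),'n',n.round(4))
V=c['image'].max(2).astype(int)
def edges(vv,u0,u1,lo):
    L=[]
    for r in vv:
        z=c['z_map'][r]; k=[i for i in range(u0,u1) if lo(r,i)]
        if k: L.append((k[0]-.5,k[-1]+.5,r))
    return np.array(L)
P=lambda r,i: depthpts(c,[(i,r)])[0]
zt=q.mean(0)[2]
E=edges(range(10,230,10),240,400,lambda r,i: .09<P(r,i)[2]<.135)
a=depthpts(c,np.c_[E[:,0]+1.5,E[:,2]].astype(int)); b=depthpts(c,np.c_[E[:,1]-1.5,E[:,2]].astype(int))
ca=ray(c,E[:,[0,2]],zt); cb=ray(c,E[:,[1,2]],zt)
for nm,k in (('L',ca),('R',cb)):
    f=np.polyfit(k[:,1],k[:,0],1); print(nm,f.round(4),'x at y=-97',np.polyval(f,-.097).round(4),'rms',np.std(k[:,0]-np.polyval(f,k[:,1])).round(5))
# board
m=(V>100); bx=edges(range(196,280,6),368,450,lambda r,i: V[r,i]>110)
print(bx[:,:2].T)
r=ray(c,bx[:,[1,2]],.009); l=ray(c,bx[:,[0,2]],.009)
for nm,k in (('far',r),('near',l)):
    f=np.polyfit(k[:,1],k[:,0],1); print(nm,f.round(4),'x at y=-97',np.polyval(f,-.097).round(4),'rms',np.std(k[:,0]-np.polyval(f,k[:,1])).round(5))
print(V[230,355:450]); print(V[180:200,400])
"
```

```text
plate 19194 [ 0.4624 -0.0079  0.117 ] n [-0.002  0.008  1.   ]
L [-0.0353  0.4422] x at y=-97 0.4457 rms 0.00013
R [-0.0381  0.4821] x at y=-97 0.4858 rms 0.00013
[[367.5 367.5 367.5 367.5 367.5 367.5 367.5 367.5 367.5 367.5 367.5 367.5
  367.5 367.5]
 [438.5 438.5 437.5 436.5 436.5 436.5 434.5 434.5 433.5 432.5 432.5 431.5
  431.5 430.5]]
far [-0.022   0.5619] x at y=-97 0.564 rms 0.00032
near [-0.073   0.5008] x at y=-97 0.5079 rms 0.0
[234 191 113  65  57  62  59  61  58  61  58  71 101 150 202 224 211 189
 186 191 194 194 195 193 193 194 192 194 194 194 194 195 194 193 195 193
 195 195 195 195 195 189 153 101  53  32  32  32  34  32  32  63 126 205
 249 253 235 213 216 190 194 199 197 195 196 195 196 195 196 198 206 221
 231 234 226 185 181 204 222 179 106  61  60  58  60  63  61  60  60  62
  62  60  61  60  60]
[106 104 107 106 106 107 106 106 105 118 170 245 252 248 247 247 247 247
 247 247]
```

```bash
python3 -c "
from m import *
c,t=pickle.load(open('w3.pkl','rb')); V=c['image'].max(2).astype(float)
N=[];F=[]
for r in range(198,284,4):
    i=next(i for i in range(361,390) if V[r,i]>125); N.append((i-1+(125-V[r,i-1])/(V[r,i]-V[r,i-1]),r))
    i=next(i for i in range(450,410,-1) if V[r,i]>125); F.append((i+1-(125-V[r,i+1])/(V[r,i]-V[r,i+1]),r))
for nm,k in (('near',N),('far',F)):
    k=ray(c,k,.009); f,res=np.polyfit(k[:,1],k[:,0],1),0; print(nm,f.round(4),'x at -97',np.polyval(f,-.097).round(4),np.std(k[:,0]-np.polyval(f,k[:,1])).round(5))
e=[]
for u in range(375,435,4):
    i=next(i for i in range(182,205) if V[i,u]>175); e.append((u,i-1+(175-V[i-1,u])/(V[i,u]-V[i-1,u])))
k=ray(c,e,.009); f=np.polyfit(k[:,0],k[:,1],1); print('end',f.round(4),'y at x=.536',np.polyval(f,.536))
d=pickle.load(open('d0.pkl','rb'))['top']; im=d['image'].astype(int)
# top cam board corners
V=im.max(2).astype(float); N=[];F=[]
for u in range(344,376,2):
    col=V[:,u]; i=next(i for i in range(292,270,-1) if col[i]>150); N.append((u,i+1-(150-col[i+1])/(col[i]-col[i+1])))
    i=next(i for i in range(250,270) if col[i]>150); F.append((u,i-1+(150-col[i-1])/(col[i]-col[i-1])))
for nm,k in (('near',N),('far',F)):
    k=ray(d,k,.009); f=np.polyfit(k[:,1],k[:,0],1); print('top',nm,f.round(4),'x at -97',np.polyval(f,-.097).round(4),np.std(k[:,0]-np.polyval(f,k[:,1])).round(5))
"
```

```text
near [-0.0591  0.5017] x at -97 0.5074 0.00024
far [-0.0234  0.5616] x at -97 0.5639 0.00026
end [ 0.0431 -0.0772] y at x=.536 -0.05407178704104787
top near [-0.0374  0.503 ] x at -97 0.5066 7e-05
top far [-0.0488  0.5598] x at -97 0.5645 0.00032
```

Board yaw is about 0.042 and its near edge sits at x≈0.5085 at y=-0.097. The rule's front edge is at 0.4858 with slope -0.037. So the rule has to go about +21.5 mm in x and down 110 mm.

```bash
python3 g.py 485.7,-96,30,92.2 486.7,-96,20.6,92.2
```

```text
now [465.2 -97.2 130.4] psi 91.92 w 0.013304686323042445 t 13.15
485.7,-96,30,92.2 [ 0.0011  0.0016 -0.0049] [  0.7  20.4 100.4]
486.7,-96,20.6,92.2 [ 0.0011  0.0016 -0.0049] [  0.7  21.4 109.8]
```

>>> {"op": "jog_arm", "data": {
  "plan": [
    [0,0,-0.005,0.7,10,30,-0.9],
    [0,0,-0.005,0.7,18,60,-0.9],
    [0,0,-0.005,0.7,20,85,-0.9],
    [0,0,-0.005,0.7,20.4,100,-0.9],
    [0,0,-0.005,0.7,21,106,-0.9],
    [0,0,-0.005,0.7,21,108.5,-0.9],
    [0,0,-0.005,0.7,21,108.5,-0.9],
    [0,0,-0.005,0.7,21,108.5,-0.9]
  ]
}}

```text
time: 13.95
ee_pos: [0.4866, -0.097, 0.0227]
eef_rot: [0.694, 0.72, -0.0, 0.002]
ft_force: [-0.1, 0.2, -5.9]
width: 0.0138
grip_force: 45.0
```

```bash
python3 g.py 486.7,-96,20.6,92.2; python3 -c "
from m import *
c=wrist('pics/w4.png'); pickle.dump(c,open('w4.pkl','wb'))
cv2.imwrite('pics/w4c.png',cv2.resize(c['image'][0:330,200:480,::-1],None,fx=1.8,fy=1.8))
"
```

```text
now [486.6 -97.   22.7] psi 92.04 w 0.01375576830089317 t 13.95
486.7,-96,20.6,92.2 [ 0.0021  0.0023 -0.0029] [1.  0.2 2. ]
```

View pics/w4c.png

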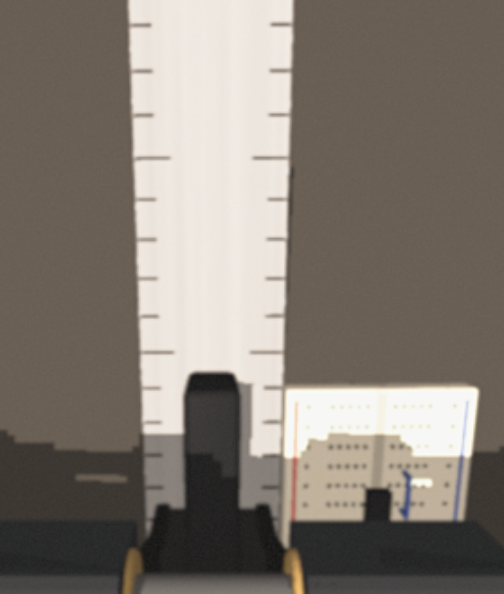

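The wrist crop shows the rule's right edge (col 286) right beside the board's red-striped edge, with a thin gap. Lowering to contact and nudging toward the board.

>>> {"op": "jog_arm", "data": {
  "plan": [
    [0,0,-0.003,1,0.3,1.5,-0.9],
    [0,0,-0.003,1,0.6,2.2,-0.9],
    [0,0,-0.003,1,1,2.6,-0.9],
    [0,0,-0.003,1,1,2.6,-0.9]
  ]
}}

```text
time: 14.4
ee_pos: [0.4869, -0.0957, 0.019]
eef_rot: [0.693, 0.721, -0.0, 0.001]
ft_force: [0.4, -0.0, -5.7]
width: 0.0139
grip_force: 45.0
```

>>> {"op": "jog_arm", "data": {
  "plan": [
    [0,0,0,0,0.3,0.7,-0.9],
    [0,0,0,0,0.6,1.4,-0.9],
    [0,0,0,0,0.9,1.8,-0.9],
    [0,0,0,0,0.9,1.8,-0.9]
  ]
}}

```text
time: 14.8
ee_pos: [0.4871, -0.0957, 0.0186]
eef_rot: [0.693, 0.721, -0.002, 0.0]
ft_force: [-14.0, 0.5, 22.4]
width: 0.0137
grip_force: 45.0
```

Desk and board contact both felt. Releasing and rising.

>>> {"op": "jog_arm", "data": {
  "plan": [
    [0,0,0,0,0.3,-0.8,-0.9],
    [0,0,0,0,0.3,-0.8,-0.3],
    [0,0,0,0,0.3,-0.8,-0.3],
    [0,0,0,0,0.3,-0.8,-0.3],
    [0,0,0,0,0.3,-0.8,-0.3],
    [0,0,0,0,0.3,-20,-0.3],
    [0,0,0,0,0,-60,-0.3],
    [0,0,0,0,0,-110,-0.3],
    [0,0,0,0,0,-160,-0.3],
    [0,0,0,0,0,-210,-0.3],
    [0,0,0,-50,-40,-230,-0.3],
    [0,0,0,-50,-40,-230,-0.3]
  ]
}}

```text
time: 16.0
ee_pos: [0.449, -0.1497, 0.2496]
eef_rot: [0.694, 0.72, -0.0, 0.003]
ft_force: [0.8, -1.1, -0.8]
width: 0.0302
grip_force: 0.0
```

```bash
python3 g.py; python3 -c "
from m import *
c=wrist(); t=camera('top'); pickle.dump((c,t),open('w5.pkl','wb'))
cv2.imwrite('pics/w5.png',cv2.resize(np.hstack([c['image'],t['image']])[:,:,::-1],(800,300)))
"
```

```text
now [ 449.  -149.7  249.6] psi 92.09 w 0.030222789719299495 t 16.0
```

View pics/w5.png

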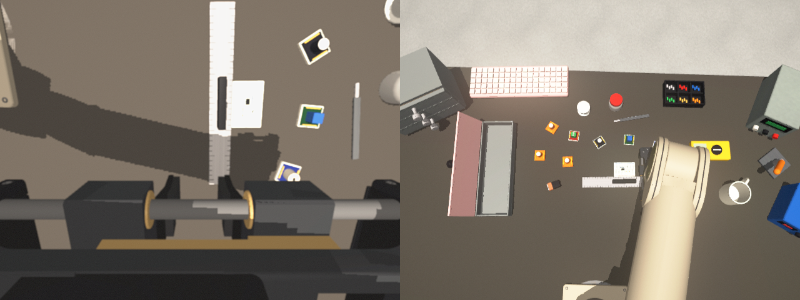

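The rule lies along the board's near edge, let go, and the lid is still open. Measuring the rule and the tiles visible in the wrist view.

```bash
cat > tiles.py <<'E'
from m import *
def tiles(c,T=None,vmax=330):
    v,u=np.mgrid[0:vmax,0:640]; uv=np.c_[u.ravel(),v.ravel()]; p=depthpts(c,uv)
    m=((p[:,2]>.0065)&(p[:,2]<.015)).reshape(vmax,640)&(c['z_map'][:vmax]>0)
    m=cv2.morphologyEx(m.astype(np.uint8),cv2.MORPH_OPEN,np.ones((3,3)))
    n,l,st,_=cv2.connectedComponentsWithStats(m); P=p.reshape(vmax,640,3)
    for i in range(1,n):
        if st[i,4]<200: continue
        q=P[l==i]; r=rect(q); 
        if 33<r[2]<60 and 33<r[3]<90:
            # colour of the tall block near it
            k=(np.hypot(P[...,0]-r[0]/1e3,P[...,1]-r[1]/1e3)<.02)&(P[...,2]>.033)&(P[...,2]<.04)
            b=P[k]; print('px',st[i,:4],r,'top',rect(b) if len(b)>5 else None,'col',np.median(c['image'][:vmax][k],0) if k.any() else None)
def ruleline(c,rows,u0,u1,th):
    V=c['image'].max(2).astype(float); L=[];Rr=[]
    for r in rows:
        i=next(i for i in range(u0,u1) if V[r,i]>th); L.append((i-1+(th-V[r,i-1])/(V[r,i]-V[r,i-1]),r))
        i=next(i for i in range(u1,u0,-1) if V[r,i]>th); Rr.append((i+1-(th-V[r,i+1])/(V[r,i]-V[r,i+1]),r))
    for nm,k in (('L',L),('R',Rr)):
        k=ray(c,k,.006); f=np.polyfit(k[:,1],k[:,0],1); print(nm,f.round(4),'x at -97',np.polyval(f,-.097).round(4),np.std(k[:,0]-np.polyval(f,k[:,1])).round(5))
E
python3 -c "
from tiles import *
c,t=pickle.load(open('w5.pkl','rb'))
tiles(c)
ruleline(c,range(10,120,10),320,400,150)
V=c['image'].max(2); print(V[160,325:440]); print(V[0:10,355],V[285:305,345])
print(ray(c,[(355,4),(347,292)],.006))
"
```

```text
px [478  48  48  55] [640.3   3.   40.3  40.1  35.2] top [640.2   3.1  17.6  16.8  57.3] col [247. 247. 247.]
px [370 130  52  74] [535.4 -96.   55.1  81.1   2.3] top None col None
px [476 168  41  37] [ 654.1 -112.7   40.    40.4   87. ] top [ 654.  -112.7   18.    19.1   87.1] col [ 92. 160. 240.]
px [440 259  41  30] [ 630.  -225.5   39.6   41.4   77. ] top [ 629.5 -222.2   21.7   13.8    2.1] col [248. 248. 248.]
L [-0.0493  0.4624] x at -97 0.4672 5e-05
R [-0.0434  0.5051] x at -97 0.5093 0.00016
[130 133 129 132 130 131 129 130 130 164 231 249 248 247 247 247 247 247
 247 247 248 250 208 110  55  65  79  84  84  80  78  76  75  77  72  73
 132 226 251 248 247 247 246 246 245 245 248 248 247 247 247 247 247 247
 247 247 247 247 247 247 247 247 247 247 247 248 249 255 244 135  69  66
  64 101 232 255 250 248 247 247 248 247 247 247 247 247 247 247 247 247
 247 247 247 249 252 249 174 128 129 130 130 131 131 131 130 128 130 130
 131 130 131 131 132 131 130]
[125 143 211 249 249 247 247 247 247 247] [169 170 169 167 168 168 167 169 165 156 142 129 130 130 131 132 129 131
 131 133]
[[ 0.48019325  0.06361697  0.006     ]
 [ 0.49084289 -0.25134541  0.006     ]]
```

Depth gives board (535.4, -96.0, yaw 2.3°), rule flush and parallel, relay (654.1, -112.7, 87°), cap (640.3, 3.0, 35.2°) and buzzer (630, -225.5, 77°), all with 40 mm bases. Tile slots are at board x=-6.2 mm, y=±68 and ±120. Relay first.

```bash
python3 g.py 654,-112.7,80,87 654,-112.7,16,87
```

```text
now [ 448.8 -149.5  248.3] psi 91.95 w 0.030446798280591558 t 16.1
654,-112.7,80,87 [0.0018 0.0039 0.0864] [ 30.5 206.1 168.5]
654,-112.7,16,87 [0.0018 0.0039 0.0864] [ 30.7 206.  232.5]
```

>>> {"op": "jog_arm", "data": {
  "plan": [
    [0.002,0.004,0.086,30,206,150,0],
    [0.002,0.004,0.086,30,206,150,0],
    [0.002,0.004,0.086,30,206,150,0],
    [0.002,0.004,0.086,30,206,150,0],
    [0.002,0.004,0.086,30,206,150,0],
    [0.002,0.004,0.086,30,206,168,0],
    [0.002,0.004,0.086,30,206,168,0],
    [0.002,0.004,0.086,30,206,168,0],
    [0.002,0.004,0.086,30,206,168,0]
  ]
}}

```text
time: 17.0
ee_pos: [0.6547, -0.1093, 0.0812]
eef_rot: [0.724, 0.69, 0.001, -0.0]
ft_force: [-0.6, -1.0, 0.2]
width: 0.0436
grip_force: 0.0
```

```bash
python3 g.py 654.1,-112.7,16,87; python3 -c "
from tiles import *
c=wrist('pics/w6.png'); tiles(c)"
```

```text
now [ 654.7 -109.3   81.2] psi 87.26 w 0.043568117587428616 t 17.0
654.1,-112.7,16,87 [ 0.0006 -0.002   0.0045] [-3.5 -0.5 65.2]
px [242  35  89  96] [641.    3.4  40.   40.3  35.3] top [641.2   3.3  17.4  17.2  47.6] col [247. 247. 247.]
px [ 94 184 102 105] [535.3 -92.8  56.8  75.6   2.4] top None col None
px [289 233  57  54] [ 654.6 -112.3   40.1   40.    87.2] top [ 654.7 -112.3   17.9   17.8   86.5] col [ 47.  76. 122.]
```

>>> {"op": "jog_arm", "data": {
  "plan": [
    [0,0,0.004,-3,0,35,0],
    [0,0,0.004,-3,0,60,0],
    [0,0,0.004,-3,0,65,0],
    [0,0,0.004,-3,0,65,0],
    [0,0,0.004,-3,0,65,-0.8],
    [0,0,0.004,-3,0,65,-0.8],
    [0,0,0.004,-3,0,65,-0.8],
    [0,0,0.004,-3,0,65,-0.8],
    [0,0,0.004,-3,0,65,-0.8],
    [0,0,0.004,-3,0,65,-0.8],
    [0,0,0.004,-3,0,65,-0.8]
  ],
  "squeeze": 20
}}

```text
time: 18.15
ee_pos: [0.6544, -0.112, 0.0149]
eef_rot: [0.725, 0.689, 0.001, -0.001]
ft_force: [-2.1, -0.5, 6.1]
width: 0.0179
grip_force: 20.0
```

```bash
python3 g.py 645,-120,100,88 532,-164.2,60,92.3 531.9,-164.2,16.5,92.3
```

```text
now [ 654.4 -112.    14.9] psi 87.05 w 0.017898682123573786 t 18.15
645,-120,100,88 [-0.0009 -0.0023 -0.0166] [ -8.3  -9.1 -85.1]
532,-164.2,60,92.3 [-0.0008 -0.0023 -0.0916] [ -58.3 -119.6  -45.1]
531.9,-164.2,16.5,92.3 [-0.0008 -0.0023 -0.0916] [ -58.4 -119.7   -1.6]
```

>>> {"op": "jog_arm", "data": {
  "plan": [
    [0,0,0,0,0,-35,-0.8],
    [0,0,-0.092,-20,-40,-60,-0.8],
    [0,0,-0.092,-58,-90,-60,-0.8],
    [0,0,-0.092,-58,-119.6,-50,-0.8],
    [0,0,-0.092,-58,-119.6,-50,-0.8],
    [0,0,-0.092,-58,-119.6,-50,-0.8],
    [0,0,-0.092,-58,-119.6,-30,-0.8],
    [0,0,-0.092,-58,-119.6,-15,-0.8],
    [0,0,-0.092,-58,-119.6,-5,-0.8],
    [0,0,-0.092,-58,-119.6,-5,-0.8],
    [0,0,-0.092,-58,-119.6,-5,-0.8]
  ]
}}

```text
time: 19.25
ee_pos: [0.5322, -0.1633, 0.0195]
eef_rot: [0.692, 0.722, 0.001, -0.002]
ft_force: [0.1, 0.1, -0.7]
width: 0.0179
grip_force: 20.0
```

```bash
python3 g.py 531.9,-164.2,15.2,92.3; python3 -c "
from tiles import *
c=wrist('pics/w7.png'); cv2.imwrite('pics/w7c.png',cv2.resize(c['image'][60:400,160:480,::-1],None,fx=1.7,fy=1.7))"
```

```text
now [ 532.2 -163.3   19.5] psi 92.36 w 0.017859026967306624 t 19.25
531.9,-164.2,15.2,92.3 [-0.0011 -0.0032  0.0011] [-0.9 -0.3  4.3]
```

View pics/w7c.png

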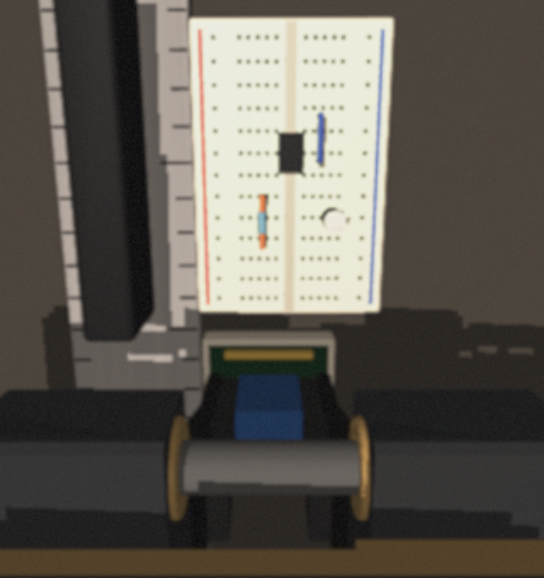

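The crop shows the relay tile (base edge at (205–335, 335)) right beside the rule edge (col ~200), square, with a clear gap to the board. Lowering and releasing.

>>> {"op": "jog_arm", "data": {
  "plan": [
    [0,0,0,-1,-0.3,3,-0.8],
    [0,0,0,-1,-0.3,4.3,-0.8],
    [0,0,0,-1,-0.3,4.3,-0.8],
    [0,0,0,-1,-0.3,4.3,-0.3],
    [0,0,0,-1,-0.3,4.3,-0.2],
    [0,0,0,-1,-0.3,4.3,-0.2],
    [0,0,0,-1,-0.3,-30,-0.1],
    [0,0,0,-1,-0.3,-75,0],
    [0,0,0,-1,-0.3,-100,0],
    [0,0,0,-1,-0.3,-100,0],
    [0,0,0,-1,-0.3,-100,0]
  ]
}}

```text
time: 20.4
ee_pos: [0.5316, -0.1653, 0.1195]
eef_rot: [0.693, 0.721, 0.0, -0.001]
ft_force: [-1.0, -0.7, -0.3]
width: 0.0437
grip_force: 0.0
```

```bash
python3 g.py 640.5,3.2,85,125.2; python3 -c "
from tiles import *
c=wrist('pics/w8.png'); tiles(c)
v,u=np.mgrid[0:330,0:640]; p=depthpts(c,np.c_[u.ravel(),v.ravel()]); s=(p[:,2]>.0045)&(p[:,2]<.0075)&(p[:,0]>.44)&(p[:,0]<.53); print('rule',rect(p[s]))
"
```

```text
now [ 531.6 -165.3  119.5] psi 92.31 w 0.043733338993139526 t 20.4
640.5,3.2,85,125.2 [-2.000e-04 -2.000e-03 -5.741e-01] [163.9 115.6  34.7]
px [447   0  77  56] [640.7   3.2  40.9  39.7  35.2] top [640.6  -2.5  16.9   6.8   0.8] col [247. 247. 246.]
px [289  97  75 111] [535.7 -96.   55.1  81.2   2.4] top None col None
px [293 218  50  48] [ 531.6 -165.4   39.9   40.     2. ] top [ 531.6 -165.3   17.9   18.2    2.7] col [ 46.  76. 120.]
rule [ 500.3 -115.4   63.3  242.2    2.5]
```

Relay placed at board-frame (-7.0, -69.2), yaw error 0.4°, within tolerance. Next the cap.

>>> {"op": "jog_arm", "data": {
  "plan": [
    [0,0,-0.574,164,116,0,0],
    [0,0,-0.574,164,116,0,0],
    [0,0,-0.574,164,116,0,0],
    [0,0,-0.574,164,116,10,0],
    [0,0,-0.574,164,116,34,0],
    [0,0,-0.574,164,116,34,0],
    [0,0,-0.574,164,116,34,0],
    [0,0,-0.574,164,116,34,0]
  ]
}}

```text
time: 21.25
ee_pos: [0.6408, 0.002, 0.0862]
eef_rot: [0.461, 0.887, 0.001, -0.001]
ft_force: [0.5, 0.1, 0.3]
width: 0.0435
grip_force: 0.0
```

```bash
python3 -c "
from tiles import *
c=wrist('pics/w9.png'); tiles(c)";  python3 g.py 640.5,3.2,15.5,125.2
```

```text
px [281   0  87  70] [559.3 124.4  40.3  39.9   5.8] top [561.5 121.8  17.7  11.4  33.4] col [247. 247. 247.]
px [526  13  79  92] [695.2 194.4  41.2  40.   60.7] top [694.7 194.   17.8  17.3  71.3] col [247. 247. 244.]
px [393 108  83  84] [663.5 105.4  40.2  40.6  84.6] top [663.4 105.2  18.2  18.3  85.2] col [107. 218. 123.]
px [ 69 214 114  98] [535.6 -95.7  55.9  82.5   2.4] top None col None
px [291 225  56  54] [641.    3.4  40.   40.5  34.6] top [641.    3.5  17.1  17.4  77. ] col [187. 175. 157.]
now [641.    2.   86.5] psi 125.08 w 0.043325058793275056 t 21.3
640.5,3.2,15.5,125.2 [ 0.0007 -0.0016 -0.0021] [ 1.1  0.2 71.1]
```

>>> {"op": "jog_arm", "data": {
  "plan": [
    [0,0,0,1,0,40,0],
    [0,0,0,1,0,65,0],
    [0,0,0,1,0,71,0],
    [0,0,0,1,0,71,0],
    [0,0,0,1,0,71,-0.8],
    [0,0,0,1,0,71,-0.8],
    [0,0,0,1,0,71,-0.8],
    [0,0,0,1,0,71,-0.8],
    [0,0,0,1,0,71,-0.8],
    [0,0,0,1,0,71,-0.8],
    [0,0,0,1,0,71,-0.8]
  ]
}}

```text
time: 22.4
ee_pos: [0.6405, 0.0046, 0.0152]
eef_rot: [0.46, 0.888, 0.001, -0.001]
ft_force: [-0.5, 0.2, 5.0]
width: 0.0174
grip_force: 20.0
```

```bash
python3 g.py 527.2,-28.3,60,92.6
```

```text
now [640.5   4.6  15.2] psi 125.21 w 0.01739907424546456 t 22.4
527.2,-28.3,60,92.6 [ 2.000e-04 -2.500e-03  5.691e-01] [  38.5 -111.5  -44.8]
```

>>> {"op": "jog_arm", "data": {
  "plan": [
    [0,0,0,0,0,-35,-0.8],
    [0,0,0.2,10,-40,-60,-0.8],
    [0,0,0.35,38,-80,-60,-0.8],
    [0,0,0.48,38.5,-111.5,-60,-0.8],
    [0,0,0.568,38.5,-111.5,-50,-0.8],
    [0,0,0.568,38.5,-111.5,-50,-0.8],
    [0,0,0.568,38.5,-111.5,-30,-0.8],
    [0,0,0.568,38.5,-111.5,-12,-0.8],
    [0,0,0.568,38.5,-111.5,-5,-0.8],
    [0,0,0.568,38.5,-111.5,-5,-0.8],
    [0,0,0.568,38.5,-111.5,-5,-0.8]
  ]
}}

```text
time: 23.5
ee_pos: [0.5271, -0.0277, 0.02]
eef_rot: [0.69, 0.724, 0.001, -0.002]
ft_force: [0.0, 0.5, -1.2]
width: 0.0172
grip_force: 20.0
```

```bash
python3 g.py 527,-28.3,15.2,92.6
```

```text
now [527.1 -27.7  20. ] psi 92.74 w 0.01724026404280669 t 23.5
527,-28.3,15.2,92.6 [-0.0012 -0.0032  0.0024] [-0.6 -0.2  4.7]
```

>>> {"op": "jog_arm", "data": {
  "plan": [
    [0,0,0,-0.5,0,3,-0.8],
    [0,0,0,-0.5,0,4.7,-0.8],
    [0,0,0,-0.5,0,4.7,-0.8],
    [0,0,0,-0.5,0,4.7,-0.3],
    [0,0,0,-0.5,0,4.7,-0.2],
    [0,0,0,-0.5,0,4.7,-0.2],
    [0,0,0,-0.5,0,-30,-0.1],
    [0,0,0,-0.5,0,-75,0],
    [0,0,0,-0.5,0,-100,0],
    [0,0,0,-0.5,0,-100,0],
    [0,0,0,-0.5,0,-100,0]
  ]
}}

```text
time: 24.6
ee_pos: [0.5271, -0.0293, 0.1198]
eef_rot: [0.691, 0.723, 0.0, -0.001]
ft_force: [0.4, -0.4, -0.6]
width: 0.0434
grip_force: 0.0
```

```bash
python3 -c "
from tiles import *
c=wrist('pics/w10.png'); tiles(c)";  python3 g.py 663.5,105.3,85,84.8
```

```text
px [344   0  59  64] [559.  124.2  40.4  39.7   4. ] top [559.2 124.8  17.4  17.2  49.3] col [247. 247. 247.]
px [482  34  70  69] [663.1 105.3  40.5  40.9  85.3] top [663.2 105.2  18.6  19.1  86.7] col [118. 233. 137.]
px [293 219  50  47] [527.3 -29.8  39.9  39.7   2.3] top [527.4 -29.7  17.   17.1  49. ] col [201.  190.  174.5]
px [292 272  65  47] [534.8 -76.3  55.   43.2   2.6] top None col None
now [526.5 -29.2 119. ] psi 92.66 w 0.04349477478953742 t 24.65
663.5,105.3,85,84.8 [-0.0022 -0.0022  0.1371] [127.9 143.1  34. ]
```

Cap placed at board x=-5.65, yaw 2.3°. Terminal next.

>>> {"op": "jog_arm", "data": {
  "plan": [
    [0,0,0.137,128,143,0,0],
    [0,0,0.137,128,143,0,0],
    [0,0,0.137,128,143,0,0],
    [0,0,0.137,128,143,15,0],
    [0,0,0.137,128,143,34,0],
    [0,0,0.137,128,143,34,0],
    [0,0,0.137,128,143,34,0],
    [0,0,0.137,128,143,34,0]
  ]
}}

```text
time: 25.45
ee_pos: [0.6638, 0.1042, 0.0866]
eef_rot: [0.739, 0.674, 0.0, -0.001]
ft_force: [-0.1, -0.7, -0.2]
width: 0.0435
grip_force: 0.0
```

```bash
python3 -c "
from tiles import *
c=wrist('pics/w11.png'); tiles(c)";  python3 g.py 663.3,105.3,15.3,85
```

```text
px [127  28  77  78] [580.5 234.8  40.5  40.4   2. ] top [580.8 234.7  17.4  17.7  66.3] col [247. 247. 246.]
px [313  75  79  84] [695.1 194.8  40.2  40.1  60.7] top [695.  194.8  17.1  17.3  81.9] col [247. 247. 246.]
px [134 208  70  62] [559.4 125.   41.2  40.4   6.2] top [559.8 125.1  17.3  17.3  19.8] col [247. 247. 244.]
px [289 225  56  54] [663.4 105.5  40.5  39.9  84.4] top [663.2 105.7  18.8  17.4  85.3] col [ 62. 115.  68.]
now [664.  104.2  86.9] psi 84.72 w 0.043423705198628634 t 25.5
663.3,105.3,15.3,85 [-0.0003 -0.0018 -0.0048] [ 0.9 -0.8 71.6]
```

>>> {"op": "jog_arm", "data": {
  "plan": [
    [0,0,0,1,-0.6,40,0],
    [0,0,0,1,-0.6,65,0],
    [0,0,0,1,-0.6,71.5,0],
    [0,0,0,1,-0.6,71.5,0],
    [0,0,0,1,-0.6,71.5,-0.8],
    [0,0,0,1,-0.6,71.5,-0.8],
    [0,0,0,1,-0.6,71.5,-0.8],
    [0,0,0,1,-0.6,71.5,-0.8],
    [0,0,0,1,-0.6,71.5,-0.8],
    [0,0,0,1,-0.6,71.5,-0.8],
    [0,0,0,1,-0.6,71.5,-0.8]
  ]
}}

```text
time: 26.6
ee_pos: [0.6635, 0.1069, 0.015]
eef_rot: [0.738, 0.674, 0.001, -0.001]
ft_force: [-1.7, -0.6, 5.7]
width: 0.0177
grip_force: 20.0
```

```bash
python3 g.py 524.5,22,60,92.4
```

```text
now [663.5 106.9  15. ] psi 84.82 w 0.017699282022168857 t 26.6
524.5,22,60,92.4 [-0.0007 -0.0025 -0.1324] [ -97.  -130.8  -45.1]
```

>>> {"op": "jog_arm", "data": {
  "plan": [
    [0,0,0,0,0,-35,-0.8],
    [0,0,-0.132,-30,-40,-60,-0.8],
    [0,0,-0.132,-65,-80,-60,-0.8],
    [0,0,-0.132,-97,-120,-60,-0.8],
    [0,0,-0.132,-97,-131,-50,-0.8],
    [0,0,-0.132,-97,-131,-50,-0.8],
    [0,0,-0.132,-97,-131,-30,-0.8],
    [0,0,-0.132,-97,-131,-12,-0.8],
    [0,0,-0.132,-97,-131,-5,-0.8],
    [0,0,-0.132,-97,-131,-5,-0.8],
    [0,0,-0.132,-97,-131,-5,-0.8]
  ]
}}

```text
time: 27.7
ee_pos: [0.5244, 0.0227, 0.0196]
eef_rot: [0.692, 0.722, 0.001, -0.002]
ft_force: [-0.8, 0.5, -0.5]
width: 0.018
grip_force: 20.0
```

```bash
python3 g.py 524.4,22.5,15.1,92.4
```

```text
now [524.4  22.7  19.6] psi 92.43 w 0.01796304582219379 t 27.7
524.4,22.5,15.1,92.4 [-0.0011 -0.0032  0.0005] [-0.3  0.   4.5]
```

>>> {"op": "jog_arm", "data": {
  "plan": [
    [0,0,0,0,0,3,-0.8],
    [0,0,0,0,0,4.5,-0.8],
    [0,0,0,0,0,4.5,-0.8],
    [0,0,0,0,0,4.5,-0.3],
    [0,0,0,0,0,4.5,-0.2],
    [0,0,0,0,0,4.5,-0.2],
    [0,0,0,0,0,-30,-0.1],
    [0,0,0,0,0,-75,0],
    [0,0,0,0,0,-100,0],
    [0,0,0,0,0,-100,0],
    [0,0,0,0,0,-100,0]
  ]
}}

```text
time: 28.8
ee_pos: [0.5243, 0.0215, 0.1195]
eef_rot: [0.692, 0.722, 0.0, -0.001]
ft_force: [0.6, 0.2, -0.5]
width: 0.0435
grip_force: 0.0
```

```bash
python3 -c "
from tiles import *
c=wrist('pics/w12.png'); tiles(c)";  python3 g.py 629.7,-225.5,115,77 629.7,-225.5,85,77
```

```text
px [342  78  56  61] [559.1 124.9  39.9  40.1   5.6] top [559.  124.8  16.9  17.1  48. ] col [247. 247. 247.]
px [293 219  50  48] [524.4  20.6  39.9  40.5   1.9] top [524.8  20.8  17.2  18.5   1.9] col [ 81. 138.  82.]
px [295 278  47  41] [526.9 -28.   39.5  37.2   3.2] top [527.  -26.7  17.3  11.9   3.5] col [200. 189. 173.]
now [523.7  21.5 118.7] psi 92.37 w 0.04340609786983667 t 28.85
629.7,-225.5,115,77 [-0.0023 -0.0019  0.2683] [-251.2   95.7    2.9]
629.7,-225.5,85,77 [-0.0023 -0.0019  0.2683] [-251.3   95.8   32.9]
```

Terminal placed at board x≈-6.35, yaw 1.9°. Now the buzzer.

>>> {"op": "jog_arm", "data": {
  "plan": [
    [0,0,0.268,-251,96,0,0.1],
    [0,0,0.268,-251,96,0,0.1],
    [0,0,0.268,-251,96,0,0.1],
    [0,0,0.268,-251,96,0,0.1],
    [0,0,0.268,-251,96,0,0.1],
    [0,0,0.268,-251,96,10,0.1],
    [0,0,0.268,-251,96,33,0.1],
    [0,0,0.268,-251,96,33,0.1],
    [0,0,0.268,-251,96,33,0.1],
    [0,0,0.268,-251,96,33,0.1]
  ]
}}

```text
time: 29.85
ee_pos: [0.6308, -0.224, 0.0863]
eef_rot: [0.782, 0.623, 0.0, -0.001]
ft_force: [0.3, -0.4, -0.7]
width: 0.0478
grip_force: 0.0
```

```bash
python3 -c "
from tiles import *
c=wrist('pics/w13.png'); tiles(c)";  python3 g.py 629.7,-225.5,15.3,77
```

```text
px [ 62  19 129 155] [535.6 -96.1  56.6  82.2   2.4] top None col None
px [123 171  74  69] [ 531.9 -165.5   40.8   40.1    2.2] top [ 532.2 -165.5   18.9   18.     2.5] col [ 81. 137. 220.]
px [290 230  56  54] [ 630.4 -225.9   40.5   39.5   75.8] top [ 630.3 -225.8   21.2   21.2   57.3] col [180.  164.5 142. ]
now [ 630.9 -224.2   86.6] psi 77.09 w 0.047698250884075186 t 29.9
629.7,-225.5,15.3,77 [-0.0008 -0.002   0.0016] [-1.7 -0.8 71.3]
```

>>> {"op": "jog_arm", "data": {
  "plan": [
    [0,0,0,-1.7,-0.5,40,0.1],
    [0,0,0,-1.7,-0.5,65,0.1],
    [0,0,0,-1.7,-0.5,71.3,0.1],
    [0,0,0,-1.7,-0.5,71.3,0.1],
    [0,0,0,-1.7,-0.5,71.3,-0.7],
    [0,0,0,-1.7,-0.5,71.3,-0.7],
    [0,0,0,-1.7,-0.5,71.3,-0.7],
    [0,0,0,-1.7,-0.5,71.3,-0.7],
    [0,0,0,-1.7,-0.5,71.3,-0.7],
    [0,0,0,-1.7,-0.5,71.3,-0.7],
    [0,0,0,-1.7,-0.5,71.3,-0.7]
  ]
}}

```text
time: 31.0
ee_pos: [0.6298, -0.2264, 0.0149]
eef_rot: [0.782, 0.623, 0.0, -0.001]
ft_force: [-1.1, -0.2, 5.3]
width: 0.0212
grip_force: 20.0
```

```bash
python3 g.py 534,-216.1,60,93.1
```

```text
now [ 629.8 -226.4   14.9] psi 77.02 w 0.021159634153630938 t 31.0
534,-216.1,60,93.1 [-0.0009 -0.0021 -0.2806] [-11.4 -95.7 -45. ]
```

>>> {"op": "jog_arm", "data": {
  "plan": [
    [0,0,0,0,0,-35,-0.7],
    [0,0,-0.14,-5,-40,-60,-0.7],
    [0,0,-0.28,-11.5,-80,-60,-0.7],
    [0,0,-0.281,-11.5,-95.5,-50,-0.7],
    [0,0,-0.281,-11.5,-95.5,-50,-0.7],
    [0,0,-0.281,-11.5,-95.5,-30,-0.7],
    [0,0,-0.281,-11.5,-95.5,-12,-0.7],
    [0,0,-0.281,-11.5,-95.5,-5,-0.7],
    [0,0,-0.281,-11.5,-95.5,-5,-0.7],
    [0,0,-0.281,-11.5,-95.5,-5,-0.7]
  ]
}}

```text
time: 32.0
ee_pos: [0.5344, -0.2157, 0.0196]
eef_rot: [0.687, 0.726, 0.001, -0.001]
ft_force: [-0.1, -0.1, 0.0]
width: 0.0212
grip_force: 20.0
```

```bash
python3 g.py 534.2,-216.1,15,93.1
```

```text
now [ 534.4 -215.7   19.6] psi 93.15 w 0.02123785383718901 t 32.0
534.2,-216.1,15,93.1 [-0.0009 -0.0031  0.0009] [-0.4 -0.2  4.6]
```

>>> {"op": "jog_arm", "data": {
  "plan": [
    [0,0,0,-0.4,0,3,-0.7],
    [0,0,0,-0.4,0,4.6,-0.7],
    [0,0,0,-0.4,0,4.6,-0.7],
    [0,0,0,-0.4,0,4.6,-0.3],
    [0,0,0,-0.4,0,4.6,-0.2],
    [0,0,0,-0.4,0,4.6,-0.2],
    [0,0,0,-0.4,0,-30,-0.1],
    [0,0,0,-0.4,0,-75,0],
    [0,0,0,-0.4,0,-120,0],
    [0,0,0,-0.4,0,-170,0],
    [0,0,0,-0.4,0,-210,0],
    [0,0,0,-0.4,0,-210,0]
  ]
}}

```text
time: 33.2
ee_pos: [0.5366, -0.217, 0.2352]
eef_rot: [0.687, 0.726, 0.002, 0.003]
ft_force: [0.9, -0.1, -0.1]
width: 0.0433
grip_force: 0.0
```

>>> {"op": "jog_arm", "data": {
  "plan": [
    [0,0,0,-40,-20,0,0],
    [0,0,0,-40,-20,0,0],
    [0,0,0,-40,-20,0,0]
  ]
}}

```text
time: 33.5
ee_pos: [0.5156, -0.2592, 0.2286]
eef_rot: [0.689, 0.725, 0.0, -0.002]
ft_force: [-0.4, 0.6, -0.1]
width: 0.0436
grip_force: 0.0
```

```bash
python3 -c "
from tiles import *
c=wrist('pics/w14.png'); t=camera('side'); tiles(c); pickle.dump((c,t),open('w14.pkl','wb'))
v,u=np.mgrid[0:330,0:640]; p=depthpts(c,np.c_[u.ravel(),v.ravel()]); s=(p[:,2]>.0045)&(p[:,2]<.0072)&(p[:,0]>.44)&(p[:,0]<.53)
m=np.zeros((330,640),np.uint8); m.ravel()[s]=1; m=cv2.morphologyEx(m,cv2.MORPH_OPEN,np.ones((3,3))); print('rule',rect(p[m.ravel()>0]))
cv2.imwrite('pics/f1.png',cv2.resize(np.hstack([c['image'],t['image']])[:,:,::-1],(800,300)))"
```

```text
px [319   9  58  92] [535.7 -96.3  55.   81.7   2.6] top None col None
px [319 109  39  41] [ 531.8 -165.6   39.5   39.8    3. ] top [ 531.5 -165.3   17.7   17.6    3.1] col [109. 177. 244.]
px [319 160  37  38] [ 534.3 -216.5   39.    39.8    3. ] top [ 533.9 -216.    20.4   20.8   49.1] col [248. 248. 247.]
rule [ 490.4 -152.    40.5  205.4    2.5]
```

View pics/f1.png

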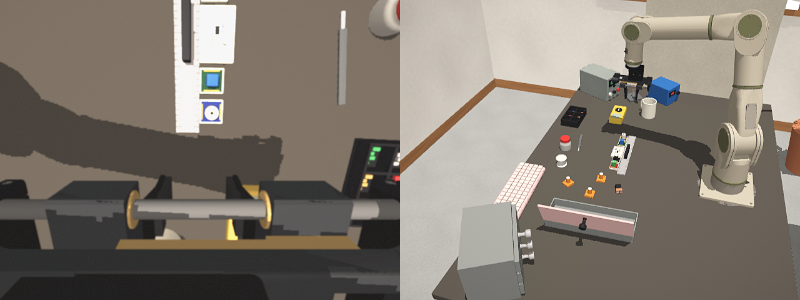

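All tiles now stand along the rule: relay at board x=-7.0, buzzer at -6.6, rule gap about 0.2 mm, bystanders in place. Checking the other two tiles once more (a tile may get knocked) and the tweezers.

>>> {"op": "jog_arm", "data": {
  "plan": [
    [0,0,0,100,0,-40,0],
    [0,0,0,100,0,-40,0],
    [0,0,0,130,0,-60,0],
    [0,0,0,130,0,-60,0],
    [0,0,0,130,0,-60,0],
    [0,0,0,130,0,-60,0]
  ]
}}

```text
time: 34.2
ee_pos: [0.5091, -0.129, 0.289]
eef_rot: [0.688, 0.726, 0.0, -0.002]
ft_force: [0.3, -0.5, 0.3]
width: 0.0435
grip_force: 0.0
```

```bash
python3 -c "
from tiles import *
c=wrist('pics/w15.png'); tiles(c)
v,u=np.mgrid[0:330,0:640]; p=depthpts(c,np.c_[u.ravel(),v.ravel()]); s=(p[:,2]>.0045)&(p[:,2]<.0072)&(p[:,0]>.44)&(p[:,0]<.53)
m=np.zeros((330,640),np.uint8); m.ravel()[s]=1; m=cv2.morphologyEx(m,cv2.MORPH_OPEN,np.ones((3,3))); print('rule',rect(p[m.ravel()>0]))
s=(p[:,2]>.03)&(p[:,2]<.039)&(p[:,0]>.47)&(p[:,0]<.503); print('gripblock',rect(p[s]))
"
```

```text
px [321  63  35  38] [524.5  20.4  39.6  40.1   3. ] top [524.3  20.5  17.7  18.6   3.3] col [152. 244. 163.]
px [321 110  34  35] [527.3 -30.   39.6  39.1   3.2] top [527.1 -30.4  16.9  16.5  46.9] col [248. 248. 248.]
px [318 149  46  67] [535.6 -96.3  55.   81.9   2.2] top None col None
px [318 221  31  30] [ 531.2 -165.1   39.9   39.8    3.1] top [ 531.1 -165.2   17.5   18.     3.7] col [ 54.  87. 137.]
px [318 258  30  29] [ 533.8 -216.    39.6   40.6    3.1] top [ 534.1 -215.7   20.6   20.6   51.8] col [204. 187. 161.]
rule [487.5 -95.1  40.  319.4   2.5]
gripblock [488.1 -95.4  13.4  89.2   2.2]
```

Everything is in tolerance: rule at board x≈-48 and parallel, tiles at rule x of about 40.6, 41.0, 42.0 and 42.2 and square within 1°, and the robot clear. Handing in.

```bash
python3 -c "
from bench import order; print(order.close_job())"
```

```text
the job is handed in; nothing more can be done
None
```

The job is handed in, though the hand-in returned no verdict: the lid is open on its stop, the straightedge is let go flush along the breadboard's red-striped edge, and all four tiles sit flat and square against it, two beside each end of the board; the tightest fit is the cap tile, with a gap of about 2 to 2.6 mm against the 3.5 mm allowed.

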